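Pack the service kit case

TASK

Pack the aluminium kit case for the service visit: lift the pail off its lid by the handle and stand it upright on the round cork mat, flip the over-centre latch on the front of the case right open and lift the lid right up, to upright or past it. Put every black potting tub into the left-hand compartment (as seen by the robot) and every terminal strip into the right-hand one, then shut the lid and snap the latch fully closed again. Leave the other things on the bench where they lie.

Things in the scene. Friction and masses are not known exactly. Their poses are not given: they have to be found in the camera images.
- case: Low aluminium case, 160 mm deep (x) by 210 mm wide (y) by 55 mm high without its lid, fixed to the bench; origin at the centre of its underside; x points from its front (the latch side, towards the robot) to its hinge side, y to the left as seen by the robot, z up. Walls and floor 5 mm; a divider 4 mm thick and 40 mm high (its top 45 mm above the bench) along x splits it into a left and a right compartment, each 150 mm (x) by 98 mm (y) inside and 50 mm deep below the lid
- bay_left (a point): centre of the inner floor of the left compartment, 5 mm above the bench; axes as the case
- bay_right (a point): centre of the inner floor of the right compartment, 5 mm above the bench; axes as the case
- lid_hinge (a point): middle of the lid's hinge axis, which runs along the case's y on the far rim, 55 mm above the bench
- lid_tab (a point): middle of the black lift tab on the front edge of the lid, right of the latch: a tongue 26 mm wide (y) and 8 mm thick in the plane of the lid that stands 35 mm out from the lid's front edge; this point lies 24 mm out from that edge, 184 mm from the hinge axis. It can be pinched across its 26 mm from above, and the lid then pivots between the pads
- lid (a joint): lid angle in rad: 0 shut, 1.57 upright, 1.9 fully open (past upright, leaning away from the robot, which leaves the most room for a gripper). The lid is a flat plate 160 x 210 x 8 mm of 0.25 kg, top 63 mm above the bench when shut; its stiff hinge holds it where it is left, and it takes about 3 N at the tab to lift
- latch_pivot (a point): middle of the latch lever's hinge axis, along the case's y, 10 mm in front of the middle of the case's front, 28 mm above the bench
- latch_tab (a point): grip point on the black tab of the latch lever (tab 26 mm wide along the case's y, 8 mm thick, 42 mm long), 11 mm below the tab's free end and 68 mm from the pivot. Latched, the lever stands up in front of the case, its grip point 96 mm above the bench; open, it lies nearly level, pointing to the robot, its grip point about 35 mm above the bench. It can be pinched across its 26 mm from above, and it then pivots between the pads
- latch (a joint): angle of the latch lever in rad: 0 latched (its wire bow lies over the keeper on the lid's front edge and stops the lid), 1.35 fully open (lever swung towards the robot and down). Its over-centre spring pushes it to the nearer end, away from about 0.67, with up to about 3.5 N at the tab. The lid cannot be shut while the lever is up
- pail: small round steel pail, 77 mm across, 55 mm high, 0.18 kg, with a stiff arched carrying handle; at the start it stands on the lid; origin at the centre of its underside, z up
- pail_grip (a point): middle of the black grip at the top of the pail's handle, 100 mm above the pail's underside: a bar 14 mm thick (the pail's x) and 14 mm high, 46 mm long along the pail's y; 38 mm clear below it to the rim
- mat: round cork mat, 110 mm across, 3 mm thick, fixed to the bench; origin at the centre of its underside
- tub_1: black open-topped potting tub, 34 (x) x 62 (y) x 28 (z) mm, walls 2 mm; origin at the centre of its underside; it may be absent
- tub_2: black open-topped potting tub, 34 (x) x 62 (y) x 28 (z) mm, walls 2 mm; origin at the centre of its underside; it may be absent
- strip_1: pale terminal strip with a row of round sockets, 20 (x) x 61 (y) x 21 (z) mm, its solid base the lower 12 mm: grip it low, across the 20 mm; origin at the centre of its underside; it may be absent
- strip_2: pale terminal strip with a row of round sockets, 20 (x) x 61 (y) x 21 (z) mm, its solid base the lower 12 mm: grip it low, across the 20 mm; origin at the centre of its underside; it may be absent
- gauge_block: bystander: pale steel block 36 x 36 x 30 mm, loose; origin under its centre
- tape_roll: bystander: roll of black tape, 91 mm across, 18 mm high, lying flat, loose; origin under its centre
- side_cutters: bystander: side cutters with red handles, 55 x 165 x 13 mm, loose; origin under the centre
There are look-alikes about, which are no part of the job. Of the things that look like the mat, the middle-sized one is meant.

How it is judged (in metres and radians):
On the way, in this order (a step that is already met when the one before it is completed fails the run):
1. the pail stands upright on the cork mat, let go (horizontal distance between pail and mat below 0.03 m and height (world z) of pail below 0.012 m and angle between pail's own z axis and vertical below 0.12 rad and contact force between the fingers and pail below 0.1 N), for 0.2 s.
2. the latch is flipped right open (value of joint latch above 1.15 rad), for 0.2 s.
3. the lid is lifted right up, near upright or past it (value of joint lid above 1.2 rad), for 0.2 s.
4. every tub lies in the left compartment and every strip in the right one, the lid still open (x of tub_1 in the frame of bay_left between -0.074 and 0.074 m and y of tub_1 in the frame of bay_left between -0.047 and 0.047 m and z of tub_1 in the frame of bay_left between -0.01 and 0.032 m and x of tub_2 in the frame of bay_left between -0.074 and 0.074 m and y of tub_2 in the frame of bay_left between -0.047 and 0.047 m and z of tub_2 in the frame of bay_left between -0.01 and 0.032 m and x of strip_1 in the frame of bay_right between -0.074 and 0.074 m and y of strip_1 in the frame of bay_right between -0.047 and 0.047 m and z of strip_1 in the frame of bay_right between -0.01 and 0.032 m and x of strip_2 in the frame of bay_right between -0.074 and 0.074 m and y of strip_2 in the frame of bay_right between -0.047 and 0.047 m and z of strip_2 in the frame of bay_right between -0.01 and 0.032 m and value of joint lid above 0.8 rad), for 0.2 s.
5. the lid is shut (value of joint lid below 0.05 rad), for 0.2 s.
6. the latch is closed (value of joint latch below 0.12 rad), for 0.2 s.
At the end, for the whole second after the job is handed in: Lid shut (below 0.05 rad), latch closed (below 0.12 rad); every tub present in the left compartment, every strip present in the right one, at most 32 mm above its floor; pail at rest, upright within 0.12 rad on the mat, centre within 30 mm of the mat's (x of tub_1 in the frame of bay_left between -0.074 and 0.074 m and y of tub_1 in the frame of bay_left between -0.047 and 0.047 m and z of tub_1 in the frame of bay_left between -0.01 and 0.032 m and x of tub_2 in the frame of bay_left between -0.074 and 0.074 m and y of tub_2 in the frame of bay_left between -0.047 and 0.047 m and z of tub_2 in the frame of bay_left between -0.01 and 0.032 m and x of strip_1 in the frame of bay_right between -0.074 and 0.074 m and y of strip_1 in the frame of bay_right between -0.047 and 0.047 m and z of strip_1 in the frame of bay_right between -0.01 and 0.032 m and x of strip_2 in the frame of bay_right between -0.074 and 0.074 m and y of strip_2 in the frame of bay_right between -0.047 and 0.047 m and z of strip_2 in the frame of bay_right between -0.01 and 0.032 m and horizontal distance between pail and mat below 0.03 m and height (world z) of pail below 0.012 m and angle between pail's own z axis and vertical below 0.12 rad and value of joint lid below 0.05 rad and value of joint latch below 0.12 rad and linear speed of pail below 0.02 m/s); the robot touches nothing.
It fails at once if the gauge block was moved by more than 5 cm (distance of gauge_block from where it was at the start of the episode above 0.05 m).
It fails at once if the tape roll was moved by more than 5 cm (distance of tape_roll from where it was at the start of the episode above 0.05 m).
It fails at once if the side cutters was moved by more than 5 cm (distance of side_cutters from where it was at the start of the episode above 0.05 m).
Of tub_1, tub_2, strip_1, strip_2 only 2 to 4 are there at a start; the rules pass over those that are not, and their reading is None.
At some moment in a run one of tub_1, tub_2, strip_1, strip_2 may be knocked a few centimetres aside while the robot is not near it.
It also fails if it takes over 210 s, if anything falls off the work surface, if the arm or the gripper's body presses on something with over 40 N, if the wrist force passes 120 N, or if a joint passes its speed limit or range.

ROBOT

A 7-joint arm with a two-finger parallel gripper is mounted at the origin on a cart in front of the work surface, level with it; the furniture and walls round the work are solid. World frame = base frame: x ahead of the robot, y to its left, z up, the work surface at z = 0. Lengths are in mm, angles in rad, forces in N, time in s.
With the tool pointing down it reaches from about 400 to 875 mm from the base axis. Payload 4.4 kg.
Tool frame: the origin (TCP) lies at the very end of the fingers, on their centre line; the grasp point (between the pads) lies 19 mm behind it; z points along the fingers, y is the line along which they close (so a half turn about z gives the same grasp; the last joint's range is limited). The gripper opens to 85 mm and grips with 20 to 120 N. Pads are 22 mm wide; open, the fingers measure 114 mm over their backs; the gripper's body (76 mm by 85 mm) begins 54 mm behind the grasp point. The pads swing forward as they close: fully open they stand 13 mm farther back than shut.
Start: joints at [-1.278, 0.628, 0.038, 1.517, -0.027, 0.996, -0.02], TCP at [228.224, 608.631, 198.513] pointing down, gripper open.
Joint ranges: [-3.06, 3.06], [-0.37, 2.12], [-1.25, 1.32], [0.18, 2.47], [-1.1, 4.24], [0.23, 1.98], [-2.94, 2.94]. Speed limits (rad/s): [2.57, 2.57, 3.14, 3.14, 3.14, 3.14, 3.14].

INTERFACE

Orientations are given as [roll, pitch, yaw] about the fixed x, y, z axes, in that order (R = Rz(yaw) Ry(pitch) Rx(roll)).
In Python, from cell import monitor, viewer, workorder gives the robot as it stands.
- The arm moves only by the tool arm_command, never from a script. Its argument "series" is one flat list of numbers, 5 for each row, row after row: the opening in per cent of the stroke, from 0 (shut) to 100 (fully open), then the shift along the tool's x, y, z in cm, then the turn about the tool's z in degrees. In form: [claw, x, y, z, roll, claw, x, y, z, roll, ...]. A call has exactly 5 rows; each row is the pose to reach, as a shift and turn from the pose commanded when the call began, along the tool's axes at that moment; what a row does not reach only later rows make up. A row lasts 1/12 s, in which the tool goes at most 41.7 mm and 7.16 degrees, less where a joint would pass 70% of its speed; a pose out of reach is approached as far as the arm can. A call with a gripper value outside its range is refused whole. The fingers move at their own pace and stop on an object; the grip force is fixed at half the most. Time passes only in rows, so rows that repeat a pose let the fingers close, or fill a call up. It gives the time, the measured TCP pose, the force, the opening and the grip force at its end, in the units of the state.
- monitor.read_state(): the state, without advancing time (a new reading comes with each control period).
- viewer.get_image(name): name is "side" or "top"; returns (picture, depth): 420x560x3 uint8, red, green, blue; 420x560 float32, mm along the optical axis (not along the pixel's ray), 0 where there is no reading.
- viewer.camera_model(name): a dict with "mtx" (3x3 intrinsics, pixels), "dist_coeffs" ([k1, k2, p1, p2, k3] as OpenCV has them; the pictures are not rectified), "R" (3x3) and "t" (3): a world point X has camera coordinates R X + t. Camera axes: x right, y down, z forward; pixel columns grow to the right and rows downward; lengths in mm; the calibration is good to about 2 mm. A picture is of the moment at which its call begins. camera_model takes no time and is no camera call.
- workorder.finish_job(): hands the job in; it is judged then, once.
The state is a dict: "clock": time; "qpos": joint angles; "qd": joint speeds; "tau": joint torques, N m; "eef_pos": TCP position; "tool_rot": TCP orientation; "force": force on the tool from outside, world axes, zero at the start; "torque": the same for the moment, N m; "width": finger opening in mm; "gripper_force": force on a finger pad.
Only numpy, scipy, OpenCV 4.12 (cv2) and the standard library are available. Lean on these libraries where they do the work, as an engineer would, in place of code of your own. Each camera call takes 0.05 s, during which the arm holds its last target. There are 200 camera calls.

## Working session

There is one attempt and no reset: what is moved stays moved. The work goes in short steps, Python scripts to look and compute and a tool call to move; the robot and the scene stay as the last step left them, time stands still between calls to the robot, and variables do not carry over. Pictures are saved under pics/ and viewed, at most 14 in all, crops included, and the job is handed in when it is done.

Besides the shell and the picture viewer there is one more tool, called after ">>>" in YAML: its name, and indented under it one key for each argument. arm_command: Moves the arm, as the interface text tells. Its arguments: {"type":"object","properties":{"series":{"type":"array","items":{"type":"number"}}},"required":["series"]}

```bash
ls; mkdir -p pics; cat > h.py <<'E'
import numpy as np, cv2
from cell import monitor, viewer, workorder
def shot(n,f=None):
    im,d=viewer.get_image(n)
    if f: cv2.imwrite('pics/'+f,im[:,:,::-1])
    np.savez('/tmp/'+n+'.npz',im=im,d=d); return im,d
def px2w(n,u,v,z=None,d=None):
    m=viewer.camera_model(n);R=np.array(m['R']);t=np.array(m['t']).ravel()
    p=cv2.undistortPoints(np.array([[[u,v]]],float),np.array(m['mtx']),np.array(m['dist_coeffs'])).ravel()
    r=np.array([p[0],p[1],1.])
    if z is None: return R.T@(r*d-t)
    o=-R.T@t; w=R.T@r
    return o+w*(z-o[2])/w[2]
def w2px(n,X):
    m=viewer.camera_model(n)
    return cv2.projectPoints(np.array([X],float),cv2.Rodrigues(np.array(m['R']))[0],np.array(m['t'],float).ravel(),np.array(m['mtx']),np.array(m['dist_coeffs']))[0].ravel()
E
python3 - <<'E'
from h import *
print(monitor.read_state())
a,_=shot('top','top0.png');b,_=shot('side','side0.png')
for n in('top','side'):
    m=viewer.camera_model(n);print(-np.array(m['R']).T@np.array(m['t']).ravel())
E
```

```text
pics
{'clock': 0.0, 'qpos': array([-1.27782072,  0.62932423,  0.03843825,  1.51837795, -0.02699506,
        0.9963015 , -0.02000331]), 'qd': array([ 0.00059225,  0.00040667,  0.0008787 ,  0.00240355, -0.0002313 ,
        0.0011829 , -0.00124681]), 'tau': array([ 1.04537536e-03, -5.63392889e+01,  1.22661140e+00, -1.93440843e+01,
        1.11022271e-02,  1.04086709e-02, -2.20144607e-06]), 'eef_pos': array([227.96350018, 607.97511514, 197.60009055]), 'tool_rot': array([-3.13969969e+00,  2.60958719e-05,  2.78281922e+00]), 'force': array([ 0.15498379, -0.3154013 , -0.7788934 ]), 'torque': array([-0.02859412, -0.042596  ,  0.08129372]), 'gripper_force': 0.0, 'width': 85.47396328404663}
[ 343.67934058  -37.68319022 1529.29723244]
[ 283.09948268 -910.34453881  876.55836601]
```

View pics/top0.png

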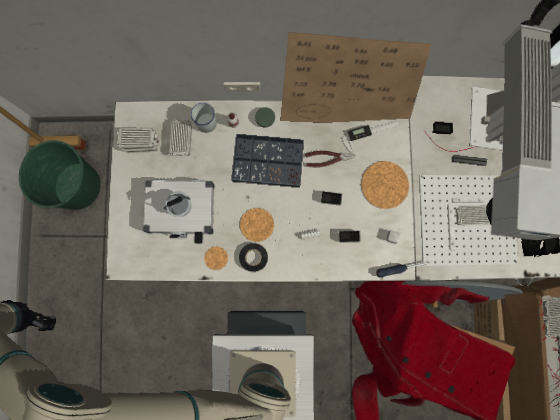

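View pics/side0.png

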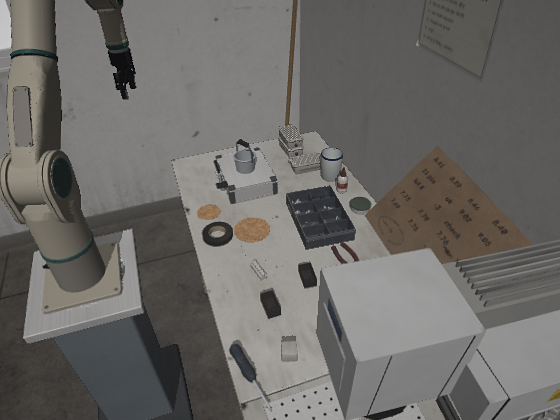

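The mats are at px (216,258) small, (257,224) middle and (385,185) large; the middle one is meant. Tub candidates are (327,198) and (349,236), with a strip at (308,234). Next I'll enlarge these and measure them.

```bash
python3 - <<'E'
from h import *
im=np.load('/tmp/top.npz')['im'];d=np.load('/tmp/top.npz')['d']
c1=cv2.resize(im[170:280,190:410],None,fx=3.6,fy=3.6,interpolation=cv2.INTER_CUBIC)
c2=cv2.resize(im[165:255,130:230],None,fx=6,fy=6,interpolation=cv2.INTER_CUBIC)
cv2.imwrite('pics/c1.png',c1[:,:,::-1]);cv2.imwrite('pics/c2.png',c2[:,:,::-1])
# mats by colour
hsv=cv2.cvtColor(im,cv2.COLOR_RGB2HSV)
m=((hsv[...,0]>5)&(hsv[...,0]<22)&(hsv[...,1]>100)&(hsv[...,2]>120)).astype(np.uint8)
n,l,s,c=cv2.connectedComponentsWithStats(m)
for i in range(1,n):
    if s[i,4]>200:
        x,y,w,h,_=s[i]
        a=px2w('top',x,y+h/2,3);b=px2w('top',x+w,y+h/2,3);e=px2w('top',x+w/2,y,3);f=px2w('top',x+w/2,y+h,3)
        print(s[i],px2w('top',x+w/2-.5,y+h/2-.5,3).round(1),a[1]-b[1],e[0]-f[0])
for u,v in[(327,198),(349,236),(308,234),(390,236),(443,127),(468,159),(180,193),(160,190),(205,230),(178,235),(257,224),(253,257)]:
    print(u,v,d[v,u],px2w('top',u,v,d=d[v,u]).round(0))
E
```

```text
[ 362  161   47   48 1742] [ 631.2 -400.1    3. ] 156.82895089618972 160.150827658578
[240 208  34  33 890] [501.3  19.8   3. ] 109.09266148742486 106.38020440518687
[205 247  23  23 415] [392.2 148.3   3. ] 73.4779747452167 73.05781282468865
[465 331  50  23 201] [ 114.2 -735.4    3. ] 173.9469826639761 74.40787123130613
327 198 1547.524 [ 586. -208.    3.]
349 236 1534.0616 [ 463. -278.   -1.]
308 234 1515.3503 [ 468. -144.   17.]
390 236 1500.114 [ 460. -403.   35.]
443 127 1589.8654 [ 831. -610.    1.]
468 159 1559.3873 [ 717. -684.   16.]
180 193 1431.4978 [583. 247. 114.]
160 190 1479.3788 [601. 320.  67.]
205 230 1463.7498 [476. 176.  67.]
178 235 1428.9082 [458. 253.  98.]
257 224 1526.5222 [501.  18.   9.]
253 257 1526.2994 [396.  31.  -6.]
```

View pics/c1.png

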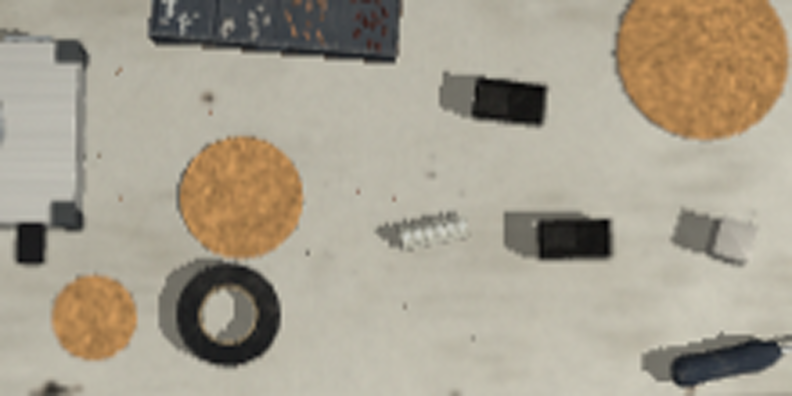

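View pics/c2.png

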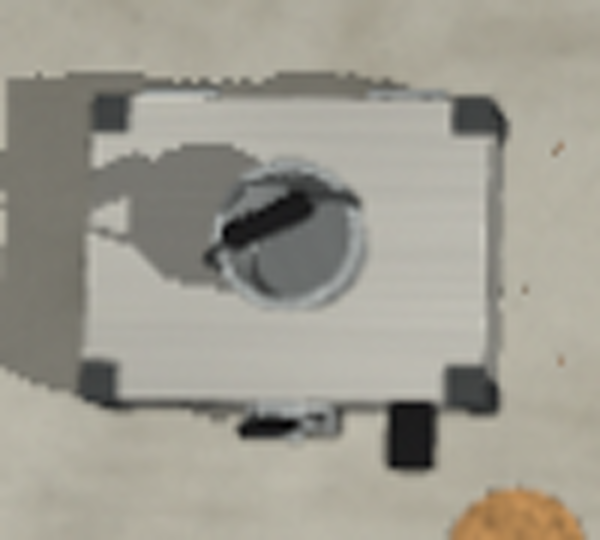

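The crops show the middle mat (109 mm, matches 110), tubs at px (331.7,198.3) and (349.4,236), and one strip at (310,234). The black part at (443,127) is out of reach, so it's a look-alike. The pail grip is at about (174.7,201.7). Now I'll compute the poses and check them against the side view.

```bash
cat >> h.py <<'E'
def go(x,y,z,yaw=None,s=None):
    """shift in tool axes (cm) and turn(deg) from current pose; yaw deg"""
    s=s or monitor.read_state(); p=np.array(s['eef_pos']); a=s['tool_rot'][2]
    w=np.array([x,y,z])-p
    X=np.array([np.cos(a),np.sin(a),0]);Y=np.array([np.sin(a),-np.cos(a),0])
    t=0 if yaw is None else -((yaw-np.degrees(a)+180)%360-180)
    return np.round([w@X/10,w@Y/10,-w[2]/10],2),round(t,1)
E
python3 - <<'E'
from h import *
C=lambda c,z,o=(130,165),f=6:px2w('top',o[0]+(c[0]+.5)/f-.5,o[1]+(c[1]+.5)/f-.5,z)
cs=[C(c,63) for c in[(92,92),(498,98),(80,402),(490,410)]]
for c in cs:print('corner',c.round(1))
cen=np.mean(cs,0);print('case',cen.round(1))
print('yaw',np.degrees(np.arctan2(*( (cs[0]+cs[2]-cs[1]-cs[3])[[0,1]]*[-1,1]))), np.degrees(np.arctan2((cs[0]+cs[1]-cs[2]-cs[3])[1],(cs[0]+cs[1]-cs[2]-cs[3])[0])))
print('rim',C((291,232),118),'grip',C((222,240),163),C((315,200),163),C((268,220),163))
print('tab',C((411,437),59),'latch',C((268,426),107))
o=(190,170)
for n,c,z in[('mat',(240,196),3),('tub1',(510,102),28),('tub2',(574,238),28),('strip',(432,231),18)]:
    print(n,C(c,z,o,3.6).round(1))
im=np.load('/tmp/side.npz')['im']
c1=cv2.resize(im[125:225,170:300],None,fx=6,fy=6,interpolation=cv2.INTER_CUBIC);cv2.imwrite('pics/s1.png',c1[:,:,::-1])
# black blobs for tubs, white for strip
g=cv2.cvtColor(np.load('/tmp/top.npz')['im'],cv2.COLOR_RGB2GRAY)
m=(g<60).astype(np.uint8);n,l,s,c=cv2.connectedComponentsWithStats(m)
for i in range(1,n):
    if 60<s[i,4]<400 and 180<c[i][1]<260 and 150<c[i][0]<410:
        r=cv2.minAreaRect(np.argwhere(l==i)[:,::-1].astype(np.float32));print(c[i],s[i,4],r,px2w('top',*r[0],20).round(1))
print(go(500,19,150,180))
E
```

```text
corner [633.7 370.6  63. ]
corner [630.2 155.8  63. ]
corner [470.5 370.4  63. ]
corner [467.2 156.8  63. ]
case [550.4 263.4  63. ]
yaw -0.9082592322425138 -0.13171478937052608
rim [551.36918807 251.13445918 118.        ] grip [540.80232747 275.58014844 163.        ] [560.4165043  230.66527548 163.        ] [550.6069609  253.35720238 163.        ]
tab [453.52970355 197.91744375  59.        ] latch [455.14688993 262.22945368 107.        ]
mat [501.   20.4   3. ]
tub1 [ 582.1 -219.1   28. ]
tub2 [ 461.3 -273.7   28. ]
strip [ 468.5 -149.5   18. ]
[266.02083333 183.09375   ] 96 ((265.49407958984375, 183.06845092773438), (67.26775360107422, 1.4601019620895386), 4.927109718322754) [631.6  -8.9  20. ]
[330.66666667 197.6763285 ] 207 ((330.8538513183594, 197.66925048828125), (19.225383758544922, 10.791021347045898), 7.125016689300537) [ 584.4 -218.6   20. ]
[174.725 200.85 ] 80 ((175.70001220703125, 200.39999389648438), (4.9193501472473145, 19.677400588989258), 63.43495178222656) [575.  279.2  20. ]
[348.58910891 235.6980198 ] 202 ((348.5, 236.0), (10.0, 19.0), 90.0) [ 461.2 -273.1   20. ]
[198.05128205 236.94871795] 78 ((198.5, 237.0), (7.0, 10.0), 0.0) [457.8 202.9  20. ]
[252.79790026 257.09186352] 381 ((253.0, 257.0), (28.0, 26.0), 0.0) [395.1  29.6  20. ]
(array([-46.15, -45.6 ,   4.77]), np.float64(-20.6))
```

View pics/s1.png

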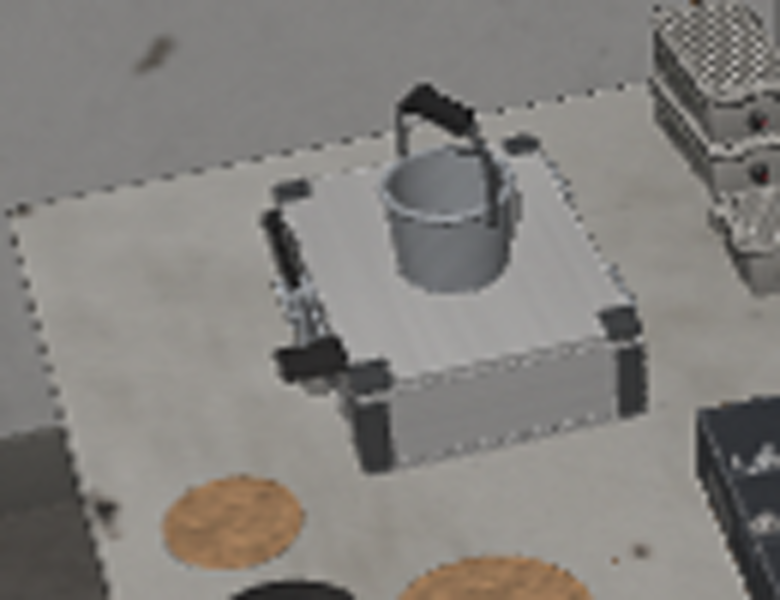

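```bash
cat >> h.py <<'E'
def plan(*wps,n=5,start=None):
    """wps (x,y,z,yaw deg): prints last row per call"""
    s=monitor.read_state(); p=np.array(s['eef_pos']);a=np.degrees(s['tool_rot'][2])
    if start: p=np.array(start[:3],float);a=start[3]
    for w in wps:
        q=np.array(w[:3],float); dt=(w[3]-a+180)%360-180
        k=int(max(1,np.ceil(np.linalg.norm(q-p)/180),np.ceil(abs(dt)/30)))
        for i in range(k):
            r=np.radians(a+dt*i/k);d=(q-p)/k
            X=np.array([np.cos(r),np.sin(r),0]);Y=np.array([np.sin(r),-np.cos(r),0])
            print('  ',np.round([d@X/10,d@Y/10,-d[2]/10],1),round(-dt/k,1))
        p=q;a=a+dt;print(w)
def st():
    s=monitor.read_state();print(round(s['clock'],2),s['eef_pos'].round(1),np.degrees(s['tool_rot']).round(1),'w',round(s['width'],1),'gf',round(s['gripper_force'],1),'F',s['force'].round(1),'q7',s['qpos'].round(2))
E
python3 - <<'E'
from h import *
print(w2px('side',(551,252.5,163)),'seen 242.8,143'); print(w2px('side',(550,263,63)))
plan((551,253,240,113.6),(551,253,144,113.6))
E
```

```text
[243.6221593  143.66044702] seen 242.8,143
[244.70404584 167.50652778]
   [-14.2  -7.3  -1.4] 15.3
   [-15.7  -3.3  -1.4] 15.3
   [-16.    1.   -1.4] 15.3
(551, 253, 240, 113.6)
   [0.  0.  9.6] -0.0
(551, 253, 144, 113.6)
```

Both views agree on the grip position, so I'm moving.

>>> arm_command:
  series: [100,-2.8,-1.5,-1.4,3,100,-5.7,-2.9,-1.4,6,100,-8.5,-4.4,-1.4,9,100,-11.4,-5.8,-1.4,12,100,-14.2,-7.3,-1.4,15.3]

```text
clock: 0.52
eef_pos: [336.3, 489.0, 212.2]
tool_rot: [-3.141, 0.0, 2.513]
force: [0.5, 1.1, 0.5]
width: 84.8
gripper_force: 0.0
```

>>> arm_command:
  series: [100,-3.1,-0.7,-1.4,3,100,-6.3,-1.3,-1.4,6,100,-9.4,-2,-1.4,9,100,-12.6,-2.6,-1.4,12,100,-15.7,-3.3,-1.4,15.3]

```text
clock: 0.93
eef_pos: [444.3, 370.3, 226.3]
tool_rot: [-3.141, -0.0, 2.246]
force: [0.2, -0.5, 0.8]
width: 85.1
gripper_force: 0.0
```

>>> arm_command:
  series: [100,-4,0.2,-1.4,4,100,-8,0.5,-1.4,8,100,-12,0.7,-1.4,12,100,-16,1,-1.4,15.3,100,-16,1,-1.4,15.3]

```text
clock: 1.35
eef_pos: [557.8, 243.1, 240.6]
tool_rot: [3.14, 0.008, 1.967]
force: [1.5, -1.4, 0.9]
width: 85.7
gripper_force: 0.0
```

```bash
python3 -c "
from h import *
st();plan((551,253,144,113.6))"
```

```text
1.35 [557.8 243.1 240.6] [179.9   0.5 112.7] w 85.7 gf 0.0 F [ 1.5 -1.4  0.9] q7 [-0.64  0.54  0.29  1.59 -0.16  1.03  0.09]
   [ 1.2 -0.2  9.7] -0.9
(551, 253, 144, 113.6)
```

>>> arm_command:
  series: [100,0,0,0,0,100,0,0,0,0,100,0,0,0,0,100,0,0,0,0,100,0,0,0,0]

```text
clock: 1.77
eef_pos: [550.7, 254.8, 240.4]
tool_rot: [-3.141, -0.001, 1.984]
force: [0.9, 0.5, -0.7]
width: 85.7
gripper_force: 0.0
```

```bash
python3 -c "
from h import *
st();plan((551,253,144,113.6))"
```

```text
1.77 [550.7 254.8 240.4] [-180.    -0.   113.7] w 85.7 gf 0.0 F [ 0.9  0.5 -0.7] q7 [-0.65  0.54  0.28  1.6  -0.17  1.03  0.09]
   [-0.2 -0.   9.6] 0.1
(551, 253, 144, 113.6)
```

>>> arm_command:
  series: [100,-0.2,0,3,0,100,-0.2,0,6,0,100,-0.2,0,8.5,0,100,-0.2,0,9.6,0,100,-0.2,0,9.6,0]

```text
clock: 2.18
eef_pos: [550.1, 251.4, 142.0]
tool_rot: [-3.136, -0.0, 1.983]
force: [-1.3, 0.6, 0.1]
width: 85.5
gripper_force: 0.0
```

>>> arm_command:
  series: [0,0,0,0,0,0,0,0,0,0,0,0,0,0,0,0,0,0,0,0,0,0,0,0,0]

```text
clock: 2.6
eef_pos: [553.0, 251.8, 145.6]
tool_rot: [3.14, -0.0, 1.982]
force: [0.1, -0.6, 0.5]
width: 26.0
gripper_force: 0.0
```

>>> arm_command:
  series: [0,0,0,0,0,0,0,0,0,0,0,0,0,0,0,0,0,0,-1,0,0,0,0,-2,0]

```text
clock: 3.02
eef_pos: [552.0, 251.3, 164.8]
tool_rot: [-3.14, 0.0, 1.982]
force: [0.7, -0.3, -0.6]
width: 0.0
gripper_force: 0.0
```

```bash
python3 -c "
from h import *
st();s=monitor.read_state()['eef_pos']
a=113.6;X=np.array([np.cos(np.radians(a)),np.sin(np.radians(a))]);print(X)
plan((551,253,220,113.6),(501,20,220,113.6),(501,20,86,113.6))"
```

```text
3.02 [552.  251.3 164.8] [-179.9    0.   113.5] w 0.0 gf 0.0 F [ 0.7 -0.3 -0.6] q7 [-0.63  0.62  0.26  1.68 -0.2   0.87  0.12]
[-0.40034903  0.91636273]
   [ 0.2 -0.  -5.5] -0.1
(551, 253, 220, 113.6)
   [-9.7 -7.  -0. ] -0.0
   [-9.7 -7.  -0. ] -0.0
(501, 20, 220, 113.6)
   [ 0.   0.  13.4] -0.0
(501, 20, 86, 113.6)
```

```bash
python3 -c "
from h import *
a,_=shot('side');b,_=shot('top')
A=cv2.resize(a[95:195,180:310],None,fx=3.8,fy=3.8,interpolation=cv2.INTER_CUBIC);B=cv2.resize(b[150:250,130:230],(380,380),interpolation=cv2.INTER_CUBIC)
cv2.imwrite('pics/p2.png',np.hstack([A[:380],B])[:,:,::-1])"
```

```text
(no output)
```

View pics/p2.png

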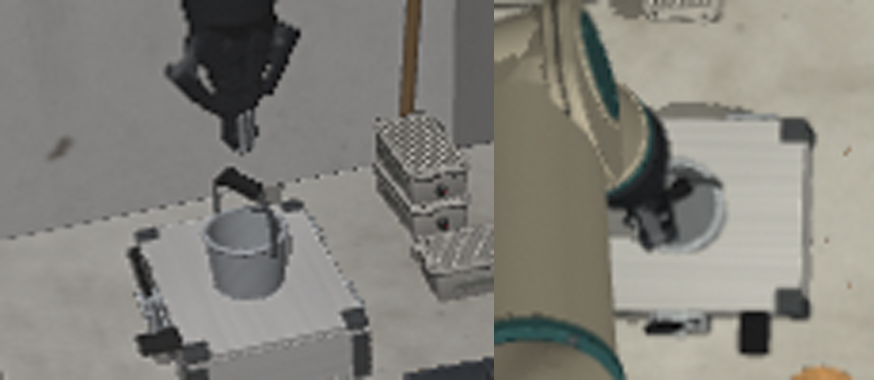

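```bash
python3 -c "
from h import *
st()
for z in (144,165,185,200): print(z,w2px('side',(552,251,z)),w2px('top',(552,251,z)))
def ray(n,u,v):
    a=px2w(n,u,v,0);b=px2w(n,u,v,300);d=b-a;return a,d/np.linalg.norm(d)
def tri(s,t):
    a,d=ray('side',*s);b,e=ray('top',*t)
    k=np.linalg.lstsq(np.c_[d,-e],b-a,rcond=None)[0];return (a+d*k[0]).round(1),(b+e*k[1]).round(1)
print('tip',tri((243.7,134),(172.4,211)))
print('grip',tri((242.8,143),(174.7,201.7)))
d=np.load('/tmp/side.npz')['d']; 
for u,v in [(242,134),(243,133),(244,132),(243,130)]: print(px2w('side',u,v,d=d[v,u]).round(0))
"
```

```text
3.12 [554.  252.1 166.9] [179.8  -0.  113.5] w 0.2 gf 0.0 F [ 0.3 -0.   0.4] q7 [-0.63  0.61  0.26  1.68 -0.2   0.87  0.12]
144 [244.47072036 148.83022322] [176.38550858 201.75023765]
165 [243.99704059 143.29364244] [174.92663781 200.67228428]
185 [243.53844457 137.92368623] [173.49669379 199.61539418]
200 [243.18963178 133.83280842] [172.39724429 198.80256723]
tip (array([551.9, 243.6, 203.3]), array([517.2, 249.9, 200.2]))
grip (array([548.2, 251.3, 166.8]), array([548.7, 251.2, 166.9]))
[546. 243. 205.]
[549. 239. 210.]
[553. 241. 212.]
[549. 235. 223.]
```

```bash
python3 -c "
from h import *
for z in(185,198,220,235):print(z,w2px('side',(228,608,z)))
im=cv2.imread('pics/side0.png')
A=cv2.resize(im[30:110,80:180],None,fx=5,fy=5,interpolation=cv2.INTER_CUBIC)
cv2.imwrite('pics/p3.png',A)"
```

```text
185 [133.30344038 109.023101  ]
198 [132.49222879 105.80614636]
220 [131.10459517 100.29065669]
235 [130.14772673  96.47791065]
```

View pics/p3.png

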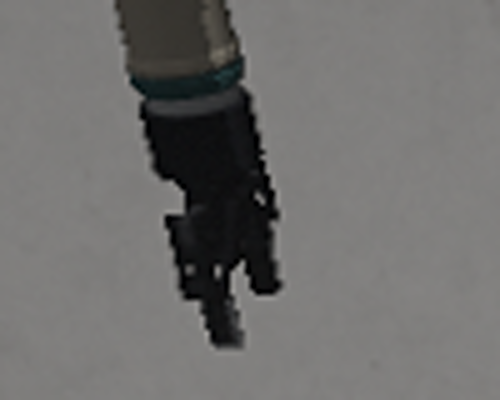

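Two images agree that the fingertips sit about 35 mm higher than the reported TCP z: true tip z ≈ state z + 35 with the fingers closed. The fingers closed just above the handle, so I'll correct for that and retry.

>>> arm_command:
  series: [100,0,0,0,0,100,0,0,0,0,100,0,0,0,0,100,0,0,0,0,100,0,0,0,0]

```text
clock: 3.53
eef_pos: [552.2, 251.4, 164.2]
tool_rot: [-3.141, 0.0, 1.982]
force: [0.0, -0.1, 0.1]
width: 60.6
gripper_force: 0.0
```

>>> arm_command:
  series: [100,0,0,0,0,100,0,0,1.5,0,100,0,0,3,0,100,0,0,4.5,0,100,0,0,5.6,0]

```text
clock: 3.95
eef_pos: [551.8, 251.4, 107.2]
tool_rot: [-3.14, -0.0, 1.982]
force: [-0.7, -0.2, 0.6]
width: 85.5
gripper_force: 0.0
```

>>> arm_command:
  series: [0,0,0,0,0,0,0,0,0,0,0,0,0,0,0,0,0,0,0,0,0,0,0,0,0]

```text
clock: 4.37
eef_pos: [553.0, 251.8, 109.4]
tool_rot: [3.14, -0.0, 1.982]
force: [0.5, 0.3, 0.1]
width: 25.7
gripper_force: 0.0
```

>>> arm_command:
  series: [0,0,0,0,0,0,0,0,0,0,0,0,0,0,0,0,0,0,0,0,0,0,0,0,0]

```text
clock: 4.78
eef_pos: [552.5, 251.7, 109.2]
tool_rot: [3.141, -0.0, 1.982]
force: [-2.3, -0.1, 5.3]
width: 12.8
gripper_force: 59.2
```

```bash
python3 -c "
from h import *
st()
plan((550,252,200,113.6),(501,20,200,113.6),(501,20,50,113.6))"
```

```text
4.78 [552.5 251.7 109.2] [180.   -0.  113.5] w 12.8 gf 59.2 F [-2.3 -0.1  5.3] q7 [-0.62  0.69  0.24  1.73 -0.22  0.75  0.14]
   [ 0.1 -0.2 -9.1] -0.1
(550, 252, 200, 113.6)
   [-9.6 -6.9 -0. ] -0.0
   [-9.6 -6.9 -0. ] -0.0
(501, 20, 200, 113.6)
   [ 0.  0. 15.] -0.0
(501, 20, 50, 113.6)
```

>>> arm_command:
  series: [0,0,0,-1.5,0,0,0,0,-3.5,0,0,0,0,-6,0,0,0,0,-8,0,0,0,0,-9,0]

```text
clock: 5.2
eef_pos: [553.6, 251.8, 200.5]
tool_rot: [3.138, 0.0, 1.982]
force: [0.9, 0.2, -2.8]
width: 13.1
gripper_force: 58.6
```

>>> arm_command:
  series: [0,-1.6,-1.1,0,0,0,-3.6,-2.6,0,0,0,-5.6,-4,0,0,0,-7.6,-5.5,0,0,0,-9.6,-6.9,0,0]

```text
clock: 5.62
eef_pos: [526.3, 134.7, 197.5]
tool_rot: [-3.14, -0.0, 1.982]
force: [0.5, 0.4, -1.9]
width: 13.3
gripper_force: 58.6
```

>>> arm_command:
  series: [0,-2.4,-1.7,0,0,0,-4.8,-3.5,0,0,0,-7,-5,0,0,0,-8.7,-6.2,0,0,0,-9.6,-6.9,0,0]

```text
clock: 6.03
eef_pos: [501.3, 17.0, 197.9]
tool_rot: [-3.139, 0.001, 1.978]
force: [-1.1, -0.3, -2.0]
width: 12.9
gripper_force: 58.6
```

>>> arm_command:
  series: [0,0,0,0,0,0,0,0,0,0,0,0,0,0,0,0,0,0,0,0,0,0,0,0,0]

```text
clock: 6.45
eef_pos: [502.8, 22.0, 198.3]
tool_rot: [3.141, -0.001, 1.984]
force: [-0.4, -0.2, -2.3]
width: 13.1
gripper_force: 58.6
```

```bash
python3 -c "
from h import *
st()
plan((502,20,50,113.6))"
```

```text
6.45 [502.8  22.  198.3] [180.   -0.  113.7] w 13.1 gf 58.6 F [-0.4 -0.2 -2.3] q7 [-0.3   0.43  0.29  1.93 -0.16  0.81  0.49]
   [-0.1 -0.2 14.8] 0.1
(502, 20, 50, 113.6)
```

>>> arm_command:
  series: [0,-0.1,-0.2,3,0,0,-0.1,-0.2,6,0,0,-0.1,-0.2,9,0,0,-0.1,-0.2,11.5,0,0,-0.1,-0.2,13.5,0]

```text
clock: 6.87
eef_pos: [500.5, 19.7, 61.5]
tool_rot: [-3.14, -0.001, 1.983]
force: [-0.4, -0.2, -3.0]
width: 13.4
gripper_force: 58.5
```

>>> arm_command:
  series: [0,0,0,0.3,0,0,0,0,0.6,0,0,0,0,0.9,0,0,0,0,1.2,0,0,0,0,1.3,0]

```text
clock: 7.28
eef_pos: [502.0, 18.9, 51.2]
tool_rot: [3.14, 0.001, 1.982]
force: [-0.1, 0.4, -2.3]
width: 12.8
gripper_force: 58.6
```

>>> arm_command:
  series: [0,0,0,0,0,0,0,0,0,0,0,0,0,0,0,0,0,0,0,0,0,0,0,0,0]

```text
clock: 7.7
eef_pos: [501.3, 18.7, 50.7]
tool_rot: [3.141, 0.0, 1.982]
force: [-1.2, -0.1, -3.0]
width: 12.8
gripper_force: 58.6
```

>>> arm_command:
  series: [0,0,0,0.1,0,0,0,0,0.2,0,0,0,0,0.3,0,0,0,0,0.3,0,0,0,0,0.3,0]

```text
clock: 8.12
eef_pos: [501.1, 18.4, 49.1]
tool_rot: [3.141, -0.0, 1.981]
force: [-4.2, -0.4, 16.4]
width: 13.0
gripper_force: 61.2
```

>>> arm_command:
  series: [100,0,0,0,0,100,0,0,0,0,100,0,0,0,0,100,0,0,0,0,100,0,0,0,0]

```text
clock: 8.53
eef_pos: [501.1, 18.7, 47.3]
tool_rot: [-3.141, -0.0, 1.982]
force: [-0.0, 0.8, 0.5]
width: 72.5
gripper_force: 0.0
```

>>> arm_command:
  series: [100,0,0,-1,0,100,0,0,-3,0,100,0,0,-6,0,100,0,0,-10,0,100,0,0,-14,0]

```text
clock: 8.95
eef_pos: [500.1, 18.4, 189.1]
tool_rot: [-3.14, -0.0, 1.981]
force: [0.7, -0.1, -0.1]
width: 85.5
gripper_force: 0.0
```

```bash
python3 -c "
from h import *
st()
plan((455,262,210,180),(455,262,57,180))"
```

```text
8.95 [500.1  18.4 189.1] [-179.9   -0.   113.5] w 85.5 gf 0.0 F [ 0.7 -0.1 -0.1] q7 [-0.3   0.44  0.29  1.94 -0.17  0.78  0.5 ]
   [ 8.   1.9 -0.7] -22.2
   [ 6.7  4.8 -0.7] -22.2
   [ 4.5  7.  -0.7] -22.2
(455, 262, 210, 180)
   [ 0.   0.  15.3] -0.0
(455, 262, 57, 180)
```

>>> arm_command:
  series: [60,1.6,0.4,-0.7,-4.4,60,3.2,0.8,-0.7,-8.8,60,4.8,1.1,-0.7,-13.2,60,6.4,1.5,-0.7,-17.6,60,8,1.9,-0.7,-22.2]

```text
clock: 9.37
eef_pos: [486.3, 100.2, 195.4]
tool_rot: [3.141, 0.0, 2.373]
force: [-0.1, 0.3, -0.3]
width: 51.2
gripper_force: 0.0
```

>>> arm_command:
  series: [60,1.3,1,-0.7,-4.4,60,2.6,2,-0.7,-8.8,60,4,3,-0.7,-13.2,60,5.4,3.9,-0.7,-17.6,60,6.7,4.8,-0.7,-22.2]

```text
clock: 9.78
eef_pos: [471.7, 181.5, 202.2]
tool_rot: [3.141, 0.0, 2.76]
force: [-0.2, -0.3, 0.5]
width: 51.2
gripper_force: 0.0
```

>>> arm_command:
  series: [60,1.1,1.7,-0.7,-5.5,60,2.2,3.5,-0.7,-11,60,3.4,5.2,-0.7,-16.5,60,4.5,7,-0.7,-22.2,60,4.5,7,-0.7,-22.2]

```text
clock: 10.2
eef_pos: [455.3, 267.6, 209.2]
tool_rot: [3.138, 0.0, -3.13]
force: [-0.1, 1.6, -0.1]
width: 51.1
gripper_force: 0.0
```

>>> arm_command:
  series: [60,0,0,0,0,60,0,0,0,0,60,0,0,0,0,60,0,0,0,0,60,0,0,0,0]

```text
clock: 10.62
eef_pos: [456.9, 261.6, 208.6]
tool_rot: [-3.141, 0.0, -3.141]
force: [0.3, -0.1, 0.2]
width: 51.2
gripper_force: 0.0
```

```bash
python3 -c "
from h import *
st()
plan((457,263,42,180))
a,_=shot('side');b,_=shot('top')
A=cv2.resize(a[100:260,170:310],None,fx=3.5,fy=3.5,interpolation=cv2.INTER_CUBIC);B=cv2.resize(b[180:280,130:230],None,fx=3,fy=5.6,interpolation=cv2.INTER_CUBIC)
cv2.imwrite('pics/p4.png',np.hstack([A,B])[:,:,::-1])"
```

```text
10.62 [456.9 261.6 208.6] [-180.    0. -180.] w 51.2 gf 0.0 F [ 0.3 -0.1  0.2] q7 [-0.54  0.44 -0.04  1.85  0.03  0.86  0.97]
   [-0.   0.1 16.7] 0.0
(457, 263, 42, 180)
```

View pics/p4.png

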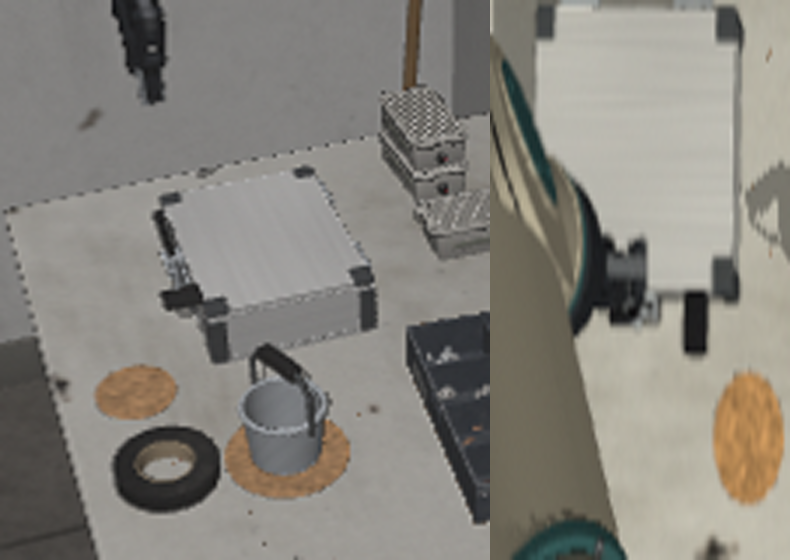

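The pail stands centred on the mat at crop px (285,470). Next I'll lower over the latch tab, pinch it and check the width.

>>> arm_command:
  series: [60,0,0.1,3,0,60,0,0.1,6,0,60,0,0.1,9,0,60,0,0.1,11.5,0,60,0,0.1,13,0]

```text
clock: 11.13
eef_pos: [455.4, 262.4, 76.0]
tool_rot: [-3.14, -0.003, -3.14]
force: [-0.0, -0.5, 0.5]
width: 51.5
gripper_force: 0.0
```

>>> arm_command:
  series: [60,0,0,0.8,0,60,0,0,1.6,0,60,0,0,2.4,0,60,0,0,3.2,0,60,0,0,3.7,0]

```text
clock: 11.55
eef_pos: [457.0, 263.6, 41.2]
tool_rot: [3.141, 0.001, -3.139]
force: [-0.1, -0.2, 0.3]
width: 51.2
gripper_force: 0.0
```

>>> arm_command:
  series: [0,0,0,0,0,0,0,0,0,0,0,0,0,0,0,0,0,0,0,0,0,0,0,0,0]

```text
clock: 11.97
eef_pos: [456.8, 265.9, 42.1]
tool_rot: [3.138, 0.001, -3.138]
force: [-1.1, 5.6, -1.9]
width: 24.9
gripper_force: 59.1
```

```bash
python3 -c "
from h import *
st()
for t in np.arange(0,1.36,.15): print(round(t,2),np.round([6.8*np.sin(t),6.8*(1-np.cos(t))],1))
a,_=shot('side')
A=cv2.resize(a[100:220,170:290],None,fx=5,fy=5,interpolation=cv2.INTER_CUBIC)
cv2.imwrite('pics/p5.png',A[:,:,::-1])"
```

```text
11.97 [456.8 265.9  42.1] [ 1.798e+02  1.000e-01 -1.798e+02] w 24.9 gf 59.1 F [-1.1  5.6 -1.9] q7 [-0.55  0.69 -0.04  1.99  0.05  0.46  0.95]
0.0 [0. 0.]
0.15 [1.  0.1]
0.3 [2.  0.3]
0.45 [3.  0.7]
0.6 [3.8 1.2]
0.75 [4.6 1.8]
0.9 [5.3 2.6]
1.05 [5.9 3.4]
1.2 [6.3 4.3]
1.35 [6.6 5.3]
```

View pics/p5.png

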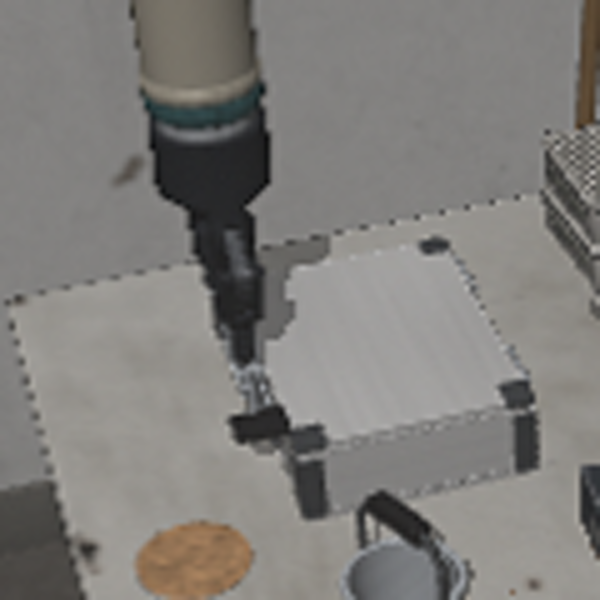

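The tab is pinched (24.9 mm). Now I'll follow the arc.

>>> arm_command:
  series: [0,0.5,0,0.0,0,0,1.0,0,0.1,0,0,1.5,0,0.2,0,0,2.0,0,0.3,0,0,2.5,0,0.5,0]

```text
clock: 12.43
eef_pos: [440.1, 266.4, 39.2]
tool_rot: [3.134, 0.015, -3.141]
force: [9.0, 2.0, 6.6]
width: 24.7
gripper_force: 62.4
```

>>> arm_command:
  series: [0,0.5,0,0.2,0,0,0.9,0,0.5,0,0,1.3,0,0.7,0,0,1.7,0,1.0,0,0,2.1,0,1.3,0]

```text
clock: 12.85
eef_pos: [416.9, 266.7, 26.0]
tool_rot: [3.134, 0.012, -3.14]
force: [5.7, 3.0, 5.8]
width: 24.7
gripper_force: 63.4
```

>>> arm_command:
  series: [0,0.4,0,0.4,0,0,0.7,0,0.8,0,0,1.0,0,1.2,0,0,1.3,0,1.6,0,0,1.5,0,2.0,0]

```text
clock: 13.27
eef_pos: [399.3, 266.6, 4.9]
tool_rot: [3.136, 0.007, -3.139]
force: [2.1, 4.7, 4.8]
width: 24.7
gripper_force: 61.3
```

```bash
python3 -c "
from h import *
st()"
```

```text
13.27 [399.3 266.6   4.9] [ 179.7    0.4 -179.8] w 24.7 gf 61.3 F [2.1 4.7 4.8] q7 [-0.64  0.72 -0.02  2.14  0.04  0.27  0.89]
```

>>> arm_command:
  series: [60,0,0,0,0,60,0,0,0,0,60,0,0,0,0,60,0,0,0,0,60,0,0,0,0]

```text
clock: 13.68
eef_pos: [395.4, 262.7, 3.4]
tool_rot: [-3.141, -0.001, -3.14]
force: [0.6, 0.5, 0.1]
width: 51.3
gripper_force: 0.0
```

>>> arm_command:
  series: [60,0,0,-1,0,60,0,0,-3,0,60,0,0,-6,0,60,0,0,-9,0,60,0,0,-12,0]

```text
clock: 14.1
eef_pos: [395.2, 262.8, 125.3]
tool_rot: [-3.141, -0.001, -3.139]
force: [0.9, 1.0, -0.7]
width: 51.2
gripper_force: 0.0
```

```bash
python3 -c "
from h import *
st()
a,d=shot('side')
A=cv2.resize(a[100:220,170:290],None,fx=5,fy=5,interpolation=cv2.INTER_CUBIC)
cv2.imwrite('pics/p6.png',A[:,:,::-1])
for t in (1.08,1.2,1.35): print(t,w2px('side',(460-79*np.sin(t),263,28+79*np.cos(t))))
plan((453,199,80,180))
"
```

```text
14.1 [395.2 262.8 125.3] [-180.    -0.  -179.9] w 51.2 gf 0.0 F [ 0.9  1.  -0.7] q7 [-0.62  0.49 -0.03  2.07  0.03  0.58  0.9 ]
1.08 [198.49497104 176.85044015]
1.2 [197.69567965 179.20238878]
1.35 [197.16796062 182.16112824]
   [-5.5 -6.6  5. ] 0.1
(453, 199, 80, 180)
```

View pics/p6.png

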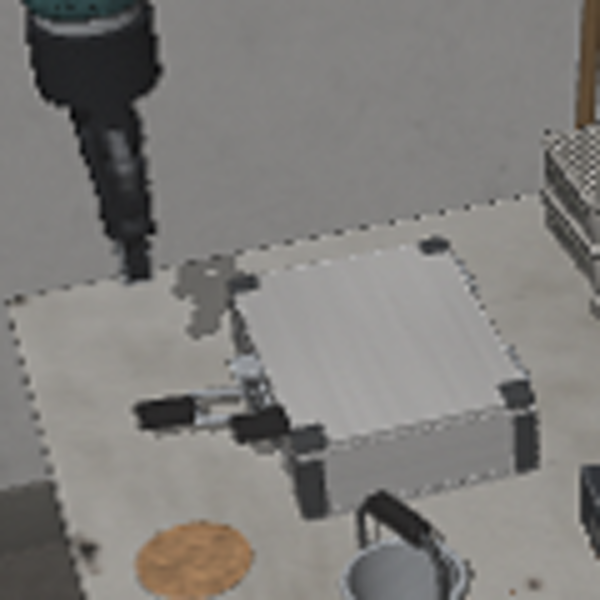

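The lever lies fully open (tab end at px (197,183), matching 1.35 rad). Now the lid tab at about (446,199,59).

>>> arm_command:
  series: [60,-1.3,-1.6,0,0,60,-2.6,-3.2,0,0,60,-3.9,-4.8,0,0,60,-5.1,-6.4,0,0,60,-5.1,-6.4,0,0]

```text
clock: 14.57
eef_pos: [449.5, 195.3, 124.1]
tool_rot: [-3.14, 0.002, 3.138]
force: [-0.1, -0.6, 0.0]
width: 51.1
gripper_force: 0.0
```

>>> arm_command:
  series: [60,0,0,2,0,60,0,0,4,0,60,0,0,6,0,60,0,0,7.5,0,60,0,0,8.5,0]

```text
clock: 14.98
eef_pos: [445.7, 199.5, 37.4]
tool_rot: [-3.141, -0.002, -3.139]
force: [0.4, -0.0, 0.0]
width: 51.0
gripper_force: 0.0
```

```bash
python3 -c "
from h import *
st()
plan((446,199,6,180))
"
```

```text
14.98 [445.7 199.5  37.4] [-1.800e+02 -1.000e-01 -1.798e+02] w 51.0 gf 0.0 F [ 0.4 -0.   0. ] q7 [-0.46  0.67 -0.03  2.09  0.05  0.38  1.05]
   [-0.  -0.   3.1] 0.2
(446, 199, 6, 180)
```

>>> arm_command:
  series: [60,0,0,0.8,0,60,0,0,1.6,0,60,0,0,2.4,0,60,0,0,3,0,60,0,0,3,0]

```text
clock: 15.4
eef_pos: [446.3, 199.3, 7.7]
tool_rot: [-3.141, -0.001, -3.139]
force: [0.2, -0.3, -0.2]
width: 51.1
gripper_force: 0.0
```

>>> arm_command:
  series: [0,0,0,0,0,0,0,0,0,0,0,0,0,0,0,0,0,0,0,0,0,0,0,0,0]

```text
clock: 15.82
eef_pos: [447.0, 198.3, 9.1]
tool_rot: [-3.14, 0.0, -3.14]
force: [-0.6, -3.9, 6.0]
width: 24.8
gripper_force: 59.0
```

```bash
python3 -c "
from h import *
st()
P=None;c=0
for i,t in enumerate(np.arange(0,1.86,.093)):
    p=np.array([18.4*(1-np.cos(t))+.4*-np.sin(t)*1,18.4*np.sin(t)+.4*(np.cos(t)-1)])
    if i==0: P=p;continue
    print(round(t,2),np.round([-(p-P)[0],-(p-P)[1]],1))
    if i%5==0:P=p;print()
"
```

```text
15.82 [447.  198.3   9.1] [-179.9    0.  -179.9] w 24.8 gf 59.0 F [-0.6 -3.9  6. ] q7 [-0.46  0.72 -0.02  2.1   0.06  0.32  1.04]
0.09 [-0.  -1.7]
0.19 [-0.2 -3.4]
0.28 [-0.6 -5.1]
0.37 [-1.1 -6.7]
0.46 [-1.8 -8.2]

0.56 [-0.8 -1.5]
0.65 [-1.7 -2.9]
0.74 [-2.8 -4.1]
0.84 [-4.  -5.3]
0.93 [-5.3 -6.4]

1.02 [-1.4 -0.9]
1.12 [-2.9 -1.7]
1.21 [-4.4 -2.4]
1.3 [-6.  -2.9]
1.4 [-7.7 -3.2]

1.49 [-1.7 -0.2]
1.58 [-3.4 -0.2]
1.67 [-5.1 -0.1]
1.77 [-6.8  0.2]
```

Gripped; I'll lift along the arc and check partway.

>>> arm_command:
  series: [0,0,0,-1.7,0,0,-0.2,0,-3.4,0,0,-0.6,0,-5.1,0,0,-1.1,0,-6.7,0,0,-1.8,0,-8.2,0]

```text
clock: 16.23
eef_pos: [466.8, 198.2, 91.1]
tool_rot: [-3.141, 0.003, -3.141]
force: [7.2, -4.1, -9.9]
width: 24.6
gripper_force: 59.3
```

>>> arm_command:
  series: [0,-0.8,0,-1.5,0,0,-1.7,0,-2.9,0,0,-2.8,0,-4.1,0,0,-4,0,-5.3,0,0,-5.3,0,-6.4,0]

```text
clock: 16.65
eef_pos: [517.0, 197.7, 153.7]
tool_rot: [-3.139, -0.003, -3.14]
force: [3.0, -2.5, -14.2]
width: 24.4
gripper_force: 59.5
```

```bash
python3 -c "
from h import *
st()"
```

```text
16.65 [517.  197.7 153.7] [-179.8   -0.2 -179.9] w 24.4 gf 59.5 F [  3.   -2.5 -14.2] q7 [-0.38  0.55 -0.05  1.83  0.04  0.77  1.12]
```

>>> arm_command:
  series: [0,-1.4,0,-0.9,0,0,-2.9,0,-1.7,0,0,-4.4,0,-2.4,0,0,-6,0,-2.9,0,0,-7.7,0,-3.2,0]

```text
clock: 17.07
eef_pos: [591.7, 197.1, 186.4]
tool_rot: [-3.137, -0.008, -3.14]
force: [-5.2, -5.7, 5.0]
width: 24.3
gripper_force: 58.7
```

>>> arm_command:
  series: [0,-1.2,0,-0.2,0,0,-2.4,0,-0.2,0,0,-3.6,0,-0.2,0,0,-5,0,-0.1,0,0,-6.2,0,0,0]

```text
clock: 17.48
eef_pos: [656.7, 196.6, 187.6]
tool_rot: [-3.138, -0.002, -3.141]
force: [-1.9, -6.7, -0.2]
width: 24.0
gripper_force: 58.9
```

```bash
python3 -c "
from h import *
st()"
```

```text
17.48 [656.7 196.6 187.6] [-1.798e+02 -1.000e-01 -1.800e+02] w 24.0 gf 58.9 F [-1.9 -6.7 -0.2] q7 [-0.31  0.69 -0.04  1.41  0.04  1.04  1.21]
```

>>> arm_command:
  series: [0,-0.8,0,0.1,0,0,-1.6,0,0.3,0,0,-2.4,0,0.5,0,0,-3.0,0,0.7,0,0,-3.0,0,0.7,0]

```text
clock: 17.9
eef_pos: [690.6, 196.6, 181.2]
tool_rot: [-3.138, 0.006, -3.142]
force: [2.8, -5.8, 5.7]
width: 19.9
gripper_force: 58.3
```

>>> arm_command:
  series: [60,0,0,0,0,60,0,0,0,0,60,0,0,0,0,60,0,0,0,0,60,0,0,0,0]

```text
clock: 18.32
eef_pos: [686.3, 200.9, 179.3]
tool_rot: [3.141, -0.001, -3.138]
force: [-0.3, -0.4, 0.2]
width: 51.5
gripper_force: 0.0
```

>>> arm_command:
  series: [60,0,0,-1,0,60,0,0,-3,0,60,0,0,-5,0,60,0,0,-7,0,60,0,0,-8,0]

```text
clock: 18.73
eef_pos: [688.1, 200.7, 263.2]
tool_rot: [3.14, 0.004, -3.139]
force: [0.1, 0.3, 1.4]
width: 51.0
gripper_force: 0.0
```

>>> arm_command:
  series: [60,3,0,0,0,60,6,0,0,0,60,9,0,0,0,60,12,0,0,0,60,15,0,0,0]

```text
clock: 19.15
eef_pos: [535.2, 199.7, 259.7]
tool_rot: [3.141, -0.0, -3.139]
force: [0.7, 0.2, 0.4]
width: 51.6
gripper_force: 0.0
```

>>> arm_command:
  series: [60,0,-3,0,0,60,0,-6,0,0,60,0,-9,0,0,60,0,-12,0,0,60,0,-15,0,0]

```text
clock: 19.57
eef_pos: [537.0, 48.6, 259.9]
tool_rot: [3.141, 0.0, -3.139]
force: [0.9, 0.2, -0.7]
width: 51.4
gripper_force: 0.0
```

```bash
python3 -c "
from h import *
st()
a,d=shot('side');b,_=shot('top')
A=cv2.resize(a[90:310,170:370],None,fx=2.7,fy=2.7,interpolation=cv2.INTER_CUBIC);B=cv2.resize(b[185:260,290:370],None,fx=4.5,fy=4.5,interpolation=cv2.INTER_CUBIC)
C=np.zeros((594,220,3),np.uint8);D=np.zeros((594,360,3),np.uint8);D[:337]=B[:337,:360]
D[340:590,:250]=cv2.resize(b[160:260,130:230],(250,250),interpolation=cv2.INTER_CUBIC)
O=np.hstack([A[:,:430],D]);cv2.imwrite('pics/p7.png',O[:,:,::-1])
g=cv2.cvtColor(b,cv2.COLOR_RGB2GRAY)
m=(g<60).astype(np.uint8);n,l,s,c=cv2.connectedComponentsWithStats(m)
for i in range(1,n):
    if 60<s[i,4]<400 and 180<c[i][1]<260 and 290<c[i][0]<410:
        r=cv2.minAreaRect(np.argwhere(l==i)[:,::-1].astype(np.float32));print(c[i],r,px2w('top',*c[i],20).round(1))
"
```

```text
19.57 [537.   48.6 259.9] [ 180.     0.  -179.8] w 51.4 gf 0.0 F [ 0.9  0.2 -0.7] q7 [-0.12  0.4  -0.03  1.75  0.01  0.99  1.42]
[330.66666667 197.6763285 ] ((330.8538513183594, 197.66925048828125), (19.225383758544922, 10.791021347045898), 7.125016689300537) [ 584.4 -218.    20. ]
[348.58910891 235.6980198 ] ((348.5, 236.0), (10.0, 19.0), 90.0) [ 462.1 -273.4   20. ]
```

View pics/p7.png

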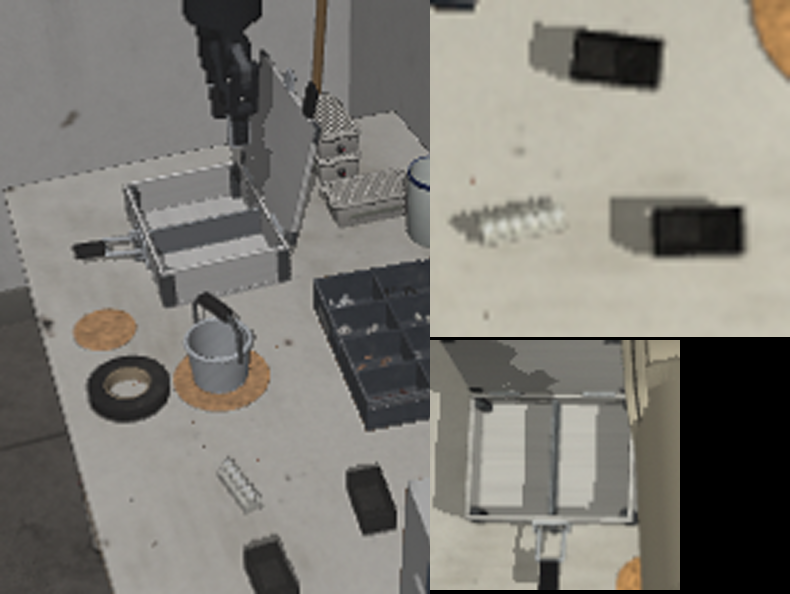

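The lid is open past upright and nothing has moved. The crop shows two tubs and one strip: tubs at top px (331,198) and (349,236), strip at (310,234). I'll cross-check the pick positions with the side view.

```bash
python3 - <<'E'
from h import *
for n,t,z in[('tub1',(307,274.4),28),('tub2',(270,300),28),('stripA',(252.2,262.2),20),('stripB',(264.4,276.3),20)]:print(n,px2w('side',*t,z).round(1))
b=np.load('/tmp/top.npz')['im'];g=cv2.cvtColor(b,cv2.COLOR_RGB2GRAY)
h=g[222:246,298:322];m=np.zeros_like(g);m[222:246,298:322]=(h>np.median(h)+12)
P=np.argwhere(m>0)[:,::-1].astype(np.float32);r=cv2.minAreaRect(P);print(len(P),r,px2w('top',*r[0],20).round(1))
W=np.array([px2w('top',*p,20)[:2] for p in P]);c=W.mean(0);u,s,v=np.linalg.svd(W-c);print(c,np.degrees(np.arctan2(v[0,1],v[0,0]))%180)
plan((583,-218.5,200,83),(583,-218.5,-20,83))
E
```

```text
tub1 [ 580.1 -227.5   28. ]
tub2 [ 461.8 -273.5   28. ]
stripA [ 458.3 -127.4   20. ]
stripB [ 474.3 -187.7   20. ]
14 ((310.0135192871094, 234.0810546875), (1.479590892791748, 16.439899444580078), 80.53767395019531) [ 467.5 -150.5   20. ]
[ 467.27722269 -148.19687089] 100.05901803630378
   [-1.2 -6.5  1.5] 24.2
   [-3.8 -5.5  1.5] 24.2
   [-5.7 -3.5  1.5] 24.2
   [-6.6 -0.8  1.5] 24.2
(583, -218.5, 200, 83)
   [ 0.  0. 11.] -0.0
   [ 0.  0. 11.] -0.0
(583, -218.5, -20, 83)
```

>>> arm_command:
  series: [70,-0.2,-1.3,0.3,5,70,-0.5,-2.6,0.6,10,70,-0.7,-3.9,0.9,15,70,-1,-5.2,1.2,20,70,-1.2,-6.5,1.5,24]

```text
clock: 20.08
eef_pos: [549.7, -15.1, 244.6]
tool_rot: [3.141, 0.0, 2.722]
force: [-0.3, -0.0, -0.8]
width: 59.7
gripper_force: 0.0
```

>>> arm_command:
  series: [70,-0.8,-1.1,0.3,5,70,-1.5,-2.2,0.6,10,70,-2.3,-3.3,0.9,15,70,-3,-4.4,1.2,20,70,-3.8,-5.5,1.5,24]

```text
clock: 20.5
eef_pos: [562.0, -80.6, 229.5]
tool_rot: [3.141, -0.0, 2.303]
force: [0.0, -0.4, 0.6]
width: 60.1
gripper_force: 0.0
```

>>> arm_command:
  series: [70,-1.1,-0.7,0.3,5,70,-2.2,-1.4,0.6,10,70,-3.4,-2.1,0.9,15,70,-4.6,-2.8,1.2,20,70,-5.7,-3.5,1.5,24]

```text
clock: 20.92
eef_pos: [574.7, -146.5, 214.5]
tool_rot: [3.141, -0.0, 1.884]
force: [1.2, 0.3, 0.1]
width: 60.3
gripper_force: 0.0
```

>>> arm_command:
  series: [70,-1.6,-0.2,0.3,6,70,-3.3,-0.4,0.6,12,70,-5,-0.6,1,18,70,-6.6,-0.8,1.5,24,70,-6.6,-0.8,1.5,24]

```text
clock: 21.33
eef_pos: [586.8, -215.1, 198.7]
tool_rot: [-3.141, 0.003, 1.462]
force: [-0.2, -1.2, 0.9]
width: 59.8
gripper_force: 0.0
```

>>> arm_command:
  series: [70,0,0,3,0,70,0,0,6,0,70,0,0,9,0,70,0,0,12,0,70,0,0,14,0]

```text
clock: 21.75
eef_pos: [586.2, -209.2, 56.9]
tool_rot: [-3.139, -0.002, 1.472]
force: [-1.0, -0.3, -0.4]
width: 59.8
gripper_force: 0.0
```

```bash
python3 -c "
from h import *
st();plan((583,-218.5,-15,83))
a,d=shot('side');print(w2px('side',(583,-218.5,95)))
A=cv2.resize(a[190:310,240:400],None,fx=5,fy=5,interpolation=cv2.INTER_CUBIC)
cv2.imwrite('pics/p8.png',A[:,:,::-1])"
```

```text
21.75 [ 586.2 -209.2   56.9] [-1.798e+02 -1.000e-01  8.440e+01] w 59.8 gf 0.0 F [-1.  -0.3 -0.4] q7 [ 0.1   0.79  0.33  1.72 -0.37  0.7   0.53]
   [-1.  -0.2  7.2] 1.4
(583, -218.5, -15, 83)
[307.27893174 254.16674032]
```

View pics/p8.png

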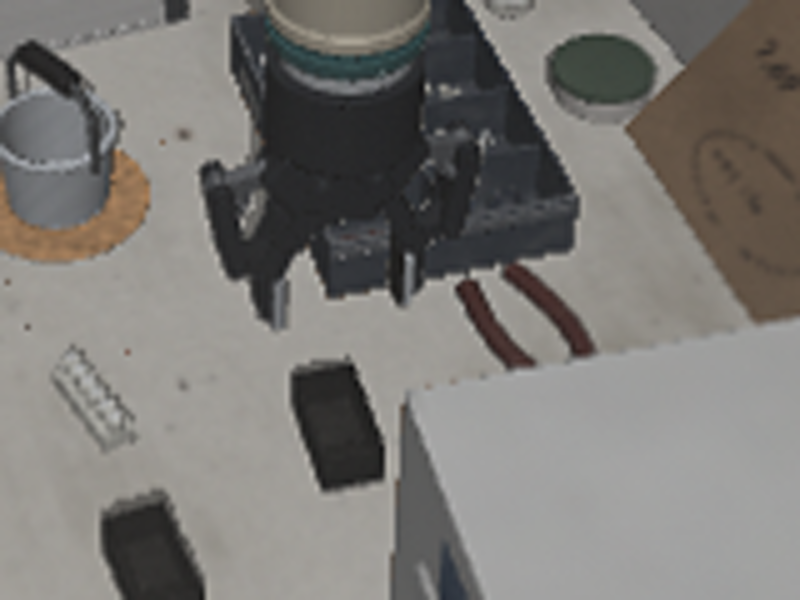

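>>> arm_command:
  series: [70,-0.4,-0.2,2,0.7,70,-1,-0.2,4,1.4,70,-1,-0.2,5.5,1.4,70,-1,-0.2,6.5,1.4,70,-1,-0.2,7.2,1.4]

```text
clock: 22.22
eef_pos: [584.4, -220.3, -12.8]
tool_rot: [-3.141, -0.001, 1.446]
force: [-0.3, -0.3, -0.7]
width: 59.7
gripper_force: 0.0
```

>>> arm_command:
  series: [70,0,0,0.3,0,70,0,0,0.6,0,70,0,0,0.9,0,70,0,0,1.2,0,70,0,0,1.2,0]

```text
clock: 22.63
eef_pos: [584.1, -221.5, -24.5]
tool_rot: [-3.142, -0.0, 1.444]
force: [0.5, 0.3, -0.7]
width: 60.0
gripper_force: 0.0
```

>>> arm_command:
  series: [0,0,0,0,0,0,0,0,0,0,0,0,0,0,0,0,0,0,0,0,0,0,0,0,0]

```text
clock: 23.05
eef_pos: [584.6, -221.9, -23.9]
tool_rot: [3.141, 0.0, 1.444]
force: [-0.0, 1.0, 3.9]
width: 33.2
gripper_force: 60.5
```

>>> arm_command:
  series: [0,0,0,0,0,0,0,0,0,0,0,0,0,-2,0,0,0,0,-5,0,0,0,0,-8,0]

```text
clock: 23.47
eef_pos: [582.7, -221.1, 55.0]
tool_rot: [-3.138, -0.001, 1.444]
force: [1.6, 0.2, -0.4]
width: 32.9
gripper_force: 59.9
```

```bash
python3 -c "
from h import *
st();plan((583,-218.5,200,83),(582,314.5,200,90))"
```

```text
23.47 [ 582.7 -221.1   55. ] [-179.8   -0.    82.7] w 32.9 gf 59.9 F [ 1.6  0.2 -0.4] q7 [ 0.11  0.8   0.34  1.72 -0.38  0.7   0.53]
   [  0.3  -0.  -14.5] -0.3
(583, -218.5, 200, 83)
   [17.6 -2.2 -0. ] -2.3
   [17.7 -1.5 -0. ] -2.3
   [17.8 -0.8 -0. ] -2.3
(582, 314.5, 200, 90)
```

>>> arm_command:
  series: [0,0,0,-3,0,0,0,0,-6,0,0,0,0,-9,0,0,0,0,-12,0,0,0.3,0,-14.5,0]

```text
clock: 23.88
eef_pos: [584.3, -219.5, 202.4]
tool_rot: [3.141, 0.001, 1.443]
force: [0.4, -0.2, -1.1]
width: 33.0
gripper_force: 59.9
```

>>> arm_command:
  series: [0,3,-0.4,0,0,0,6.5,-0.8,0,-0.5,0,10,-1.3,0,-1,0,13.5,-1.7,0,-1.5,0,17.6,-2.2,0,-2.3]

```text
clock: 24.3
eef_pos: [584.3, -41.1, 200.3]
tool_rot: [-3.141, 0.001, 1.482]
force: [0.9, 0.1, -0.7]
width: 33.0
gripper_force: 59.9
```

>>> arm_command:
  series: [0,3.5,-0.3,0,0,0,7,-0.6,0,-0.5,0,10.5,-0.9,0,-1,0,14,-1.2,0,-1.5,0,17.7,-1.5,0,-2.3]

```text
clock: 24.72
eef_pos: [584.6, 137.6, 200.1]
tool_rot: [-3.141, 0.001, 1.524]
force: [0.6, -0.4, 0.7]
width: 32.9
gripper_force: 59.9
```

>>> arm_command:
  series: [0,4,-0.2,0,0,0,8,-0.4,0,-0.5,0,12,-0.6,0,-1,0,15.5,-0.7,0,-1.5,0,17.8,-0.8,0,-2.3]

```text
clock: 25.13
eef_pos: [583.8, 320.0, 199.5]
tool_rot: [-3.14, -0.002, 1.57]
force: [-0.0, 0.2, -0.3]
width: 32.7
gripper_force: 59.9
```

>>> arm_command:
  series: [0,0,0,0,0,0,0,0,0,0,0,0,0,0,0,0,0,0,0,0,0,0,0,0,0]

```text
clock: 25.55
eef_pos: [586.0, 312.5, 200.6]
tool_rot: [3.142, 0.001, 1.562]
force: [0.0, 0.1, -0.1]
width: 32.7
gripper_force: 59.9
```

```bash
python3 -c "
from h import *
st();plan((582,314.5,-18,90))"
```

```text
25.55 [586.  312.5 200.6] [180.    0.   89.5] w 32.7 gf 59.9 F [ 0.   0.1 -0.1] q7 [-0.76  0.68  0.41  1.48 -0.29  1.05 -0.29]
   [ 0.1 -0.2 10.9] -0.3
   [ 0.1 -0.2 10.9] -0.3
(582, 314.5, -18, 90)
```

>>> arm_command:
  series: [0,0.1,-0.8,3,-0.5,0,0.1,-0.8,6,-0.5,0,0.1,-0.8,9,-0.5,0,0.1,-0.8,12,-0.5,0,0.1,-0.8,14,-0.5]

```text
clock: 25.97
eef_pos: [576.4, 313.8, 58.0]
tool_rot: [-3.139, 0.002, 1.571]
force: [0.6, -0.0, -0.1]
width: 32.9
gripper_force: 59.9
```

>>> arm_command:
  series: [0,0,0,1.8,0,0,0,0,3.6,0,0,0,0,5.2,0,0,0,0,6.6,0,0,0,0,7.4,0]

```text
clock: 26.38
eef_pos: [577.0, 314.3, -15.1]
tool_rot: [-3.14, 0.001, 1.572]
force: [0.4, -0.5, -0.6]
width: 32.8
gripper_force: 59.9
```

```bash
python3 -c "
from h import *
st()"
```

```text
26.38 [577.  314.3 -15.1] [-1.799e+02  1.000e-01  9.010e+01] w 32.8 gf 59.9 F [ 0.4 -0.5 -0.6] q7 [-0.71  0.93  0.29  1.64 -0.4   0.64 -0.2 ]
```

Down 3 mm more, release and rise, then head to tub 2.

>>> arm_command:
  series: [0,0,0,0.2,0,0,0,0,0.3,0,50,0,0,0.3,0,50,0,0,0.3,0,50,0,0,0.3,0]

```text
clock: 26.8
eef_pos: [576.9, 315.9, -15.9]
tool_rot: [-3.141, -0.0, 1.574]
force: [-3.6, -0.7, 0.3]
width: 42.9
gripper_force: 0.0
```

>>> arm_command:
  series: [50,0,0,-1,0,50,0,0,-4,0,50,0,0,-8,0,50,0,0,-12,0,50,0,0,-16,0]

```text
clock: 27.22
eef_pos: [578.9, 315.5, 147.0]
tool_rot: [3.138, -0.001, 1.573]
force: [1.1, 0.5, 0.1]
width: 43.1
gripper_force: 0.0
```

>>> arm_command:
  series: [60,0,0,-1,0,60,0,0,-2,0,60,0,0,-3,0,60,0,0,-4,0,60,0,0,-5,0]

```text
clock: 27.63
eef_pos: [577.0, 315.3, 193.4]
tool_rot: [-3.14, 0.001, 1.573]
force: [0.5, -0.1, -0.3]
width: 51.0
gripper_force: 0.0
```

```bash
python3 -c "
from h import *
st();plan((462,-273.5,190,89),(462,-273.5,30,89))"
```

```text
27.63 [577.  315.3 193.4] [-1.799e+02  1.000e-01  9.010e+01] w 51.0 gf 0.0 F [ 0.5 -0.1 -0.3] q7 [-0.77  0.68  0.41  1.51 -0.3   1.02 -0.29]
   [-14.7  -2.9   0.1] 0.3
   [-14.7  -2.8   0.1] 0.3
   [-14.7  -2.8   0.1] 0.3
   [-14.8  -2.7   0.1] 0.3
(462, -273.5, 190, 89)
   [ 0.  0. 16.] -0.0
(462, -273.5, 30, 89)
```

>>> arm_command:
  series: [70,-3,-0.6,0,0,70,-6,-1.2,0,0,70,-9,-1.7,0,0,70,-12,-2.3,0,0,70,-14.7,-2.9,0,0]

```text
clock: 28.05
eef_pos: [548.2, 166.2, 193.1]
tool_rot: [-3.14, 0.001, 1.572]
force: [0.7, -0.1, 0.3]
width: 59.9
gripper_force: 0.0
```

>>> arm_command:
  series: [70,-3,-0.6,0,0,70,-6,-1.2,0,0,70,-9,-1.7,0,0,70,-12,-2.3,0,0,70,-14.7,-2.8,0,0]

```text
clock: 28.47
eef_pos: [520.4, 19.3, 193.2]
tool_rot: [-3.14, 0.001, 1.572]
force: [0.9, -0.7, 0.3]
width: 59.7
gripper_force: 0.0
```

>>> arm_command:
  series: [70,-3,-0.6,0,0,70,-6,-1.2,0,0,70,-9,-1.7,0,0,70,-12,-2.3,0,0,70,-14.7,-2.8,0,0]

```text
clock: 28.88
eef_pos: [492.7, -127.6, 193.2]
tool_rot: [-3.14, 0.0, 1.572]
force: [0.1, 0.1, 0.1]
width: 59.7
gripper_force: 0.0
```

>>> arm_command:
  series: [70,-4,-0.6,0,0,70,-8,-1.2,0,0,70,-12,-2,0,0,70,-14.8,-2.7,0,1,70,-14.8,-2.7,0,1]

```text
clock: 29.3
eef_pos: [463.8, -282.0, 193.7]
tool_rot: [-3.14, 0.006, 1.545]
force: [0.4, -0.8, 0.2]
width: 59.5
gripper_force: 0.0
```

>>> arm_command:
  series: [70,0,0,3,0,70,0,0,6,0,70,0,0,9,0,70,0,0,12,0,70,0,0,13,0]

```text
clock: 29.72
eef_pos: [464.5, -271.7, 59.6]
tool_rot: [-3.135, -0.004, 1.556]
force: [0.5, 0.1, 0.0]
width: 59.6
gripper_force: 0.0
```

```bash
python3 -c "
from h import *
st();plan((462,-273.5,-25,89))
b,d=shot('top');g=cv2.cvtColor(b,cv2.COLOR_RGB2GRAY)
A=cv2.resize(b[160:260,130:270],None,fx=4,fy=4,interpolation=cv2.INTER_CUBIC);a,_=shot('side')
B=cv2.resize(a[220:340,220:320],(333,400),interpolation=cv2.INTER_CUBIC);A=A[:400,:460]
cv2.imwrite('pics/p9.png',np.hstack([A,B])[:,:,::-1])"
```

```text
29.72 [ 464.5 -271.7   59.6] [-179.6   -0.2   89.2] w 59.6 gf 0.0 F [0.5 0.1 0. ] q7 [ 0.28  0.7   0.31  1.95 -0.38  0.56  0.83]
   [-0.2 -0.3  8.5] 0.2
(462, -273.5, -25, 89)
```

View pics/p9.png

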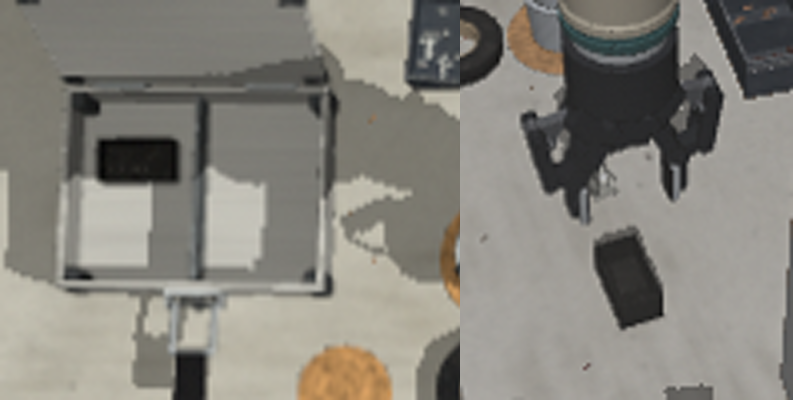

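Tub 1 lies in the left compartment (crop px (138,160)). Now I'll grip tub 2.

>>> arm_command:
  series: [70,-0.2,-0.2,2,0,70,-0.2,-0.2,4,0,70,-0.2,-0.2,6,0,70,-0.2,-0.2,7.5,0,70,-0.2,-0.2,8.4,0]

```text
clock: 30.23
eef_pos: [465.8, -276.0, -20.3]
tool_rot: [3.141, 0.0, 1.556]
force: [0.7, 0.8, -0.7]
width: 59.8
gripper_force: 0.0
```

>>> arm_command:
  series: [0,0,0,0,0,0,0,0,0,0,0,0,0,0,0,0,0,0,0,0,0,0,0,0,0]

```text
clock: 30.65
eef_pos: [466.0, -276.3, -19.1]
tool_rot: [3.139, 0.001, 1.556]
force: [-0.5, -0.3, 7.6]
width: 32.8
gripper_force: 60.3
```

>>> arm_command:
  series: [0,0,0,0,0,0,0,0,0,0,0,0,0,-2,0,0,0,0,-5,0,0,0,0,-8,0]

```text
clock: 31.07
eef_pos: [464.3, -275.3, 60.2]
tool_rot: [-3.14, -0.001, 1.556]
force: [1.2, 0.1, 0.3]
width: 32.6
gripper_force: 59.7
```

```bash
python3 -c "
from h import *
st();plan((462,-273,200,89),(513,315,200,90),(513,315,60,90))"
```

```text
31.07 [ 464.3 -275.3   60.2] [-179.9   -0.    89.1] w 32.6 gf 59.7 F [1.2 0.1 0.3] q7 [ 0.28  0.7   0.31  1.95 -0.38  0.55  0.84]
   [  0.2  -0.2 -14. ] 0.1
(462, -273, 200, 89)
   [14.7  1.  -0. ] -0.2
   [14.7  1.1 -0. ] -0.2
   [14.7  1.1 -0. ] -0.2
   [14.7  1.2 -0. ] -0.2
(513, 315, 200, 90)
   [ 0.  0. 14.] -0.0
(513, 315, 60, 90)
```

>>> arm_command:
  series: [0,0,0,-3,0,0,0,0,-6,0,0,0,0,-9,0,0,0,0,-12,0,0,0.2,0,-14,0]

```text
clock: 31.48
eef_pos: [465.7, -274.7, 202.9]
tool_rot: [3.138, 0.002, 1.555]
force: [-0.1, -0.2, -0.8]
width: 32.5
gripper_force: 59.8
```

>>> arm_command:
  series: [0,3,0.2,0,0,0,6,0.4,0,0,0,9,0.6,0,0,0,12,0.8,0,0,0,14.7,1,0,0]

```text
clock: 31.9
eef_pos: [477.0, -124.8, 200.0]
tool_rot: [3.141, -0.001, 1.556]
force: [-0.7, -0.7, -0.8]
width: 32.5
gripper_force: 59.7
```

>>> arm_command:
  series: [0,3,0.2,0,0,0,6,0.4,0,0,0,9,0.6,0,0,0,12,0.8,0,0,0,14.7,1.1,0,0]

```text
clock: 32.32
eef_pos: [490.0, 22.1, 199.9]
tool_rot: [3.141, -0.001, 1.557]
force: [1.6, -0.2, -0.1]
width: 33.3
gripper_force: 59.7
```

>>> arm_command:
  series: [0,3,0.2,0,0,0,6,0.4,0,0,0,9,0.6,0,0,0,12,0.8,0,0,0,14.7,1.1,0,0]

```text
clock: 32.73
eef_pos: [503.1, 169.0, 199.9]
tool_rot: [3.142, -0.001, 1.557]
force: [1.1, 0.4, -0.5]
width: 32.3
gripper_force: 59.7
```

>>> arm_command:
  series: [0,4,0.2,0,0,0,8,0.5,0,0,0,12,0.9,0,-0.5,0,14.7,1.2,0,-1,0,14.7,1.2,0,-1]

```text
clock: 33.15
eef_pos: [516.4, 322.4, 199.2]
tool_rot: [3.141, -0.005, 1.583]
force: [-0.1, 0.6, -1.3]
width: 32.6
gripper_force: 59.7
```

>>> arm_command:
  series: [0,0,0,0,0,0,0,0,0,0,0,0,0,3,0,0,0,0,6,0,0,0,0,8,0]

```text
clock: 33.57
eef_pos: [517.2, 311.0, 118.1]
tool_rot: [-3.14, 0.002, 1.57]
force: [0.0, 0.3, 0.4]
width: 32.3
gripper_force: 59.8
```

```bash
python3 -c "
from h import *
st();plan((513,315,40,90),(513,315,-14,90))"
```

```text
33.57 [517.2 311.  118.1] [-1.799e+02  1.000e-01  9.000e+01] w 32.3 gf 59.8 F [0.  0.3 0.4] q7 [-0.81  0.69  0.37  1.74 -0.33  0.78 -0.29]
   [ 0.4 -0.4  7.8] -0.0
(513, 315, 40, 90)
   [0.  0.  5.4] -0.0
(513, 315, -14, 90)
```

>>> arm_command:
  series: [0,0.3,-0.4,2,0,0,0.3,-0.4,4,0,0,0.3,-0.4,6,0,0,0.3,-0.4,8,0,0,0.3,-0.4,10,0]

```text
clock: 33.98
eef_pos: [514.4, 314.4, 19.3]
tool_rot: [3.141, 0.001, 1.57]
force: [1.4, -0.5, 0.9]
width: 32.7
gripper_force: 59.8
```

>>> arm_command:
  series: [0,0,0,1,0,0,0,0,2,0,0,0,0,2.8,0,0,0,0,3.2,0,0,0,0,3.2,0]

```text
clock: 34.4
eef_pos: [513.7, 316.2, -12.8]
tool_rot: [-3.141, 0.0, 1.573]
force: [0.1, 0.9, -0.2]
width: 32.7
gripper_force: 59.8
```

>>> arm_command:
  series: [0,0,0,0,0,0,0,0,0.1,0,48,0,0,0.1,0,48,0,0,0.1,0,48,0,0,0.1,0]

```text
clock: 34.82
eef_pos: [514.0, 316.8, -13.1]
tool_rot: [3.141, -0.0, 1.573]
force: [1.0, -0.1, -0.4]
width: 41.0
gripper_force: 0.0
```

>>> arm_command:
  series: [48,0,0,-1,0,48,0,0,-4,0,48,0,0,-8,0,48,0,0,-12,0,48,0,0,-16,0]

```text
clock: 35.23
eef_pos: [513.5, 316.2, 148.9]
tool_rot: [-3.142, 0.0, 1.573]
force: [-0.1, -0.0, 0.1]
width: 40.8
gripper_force: 0.0
```

>>> arm_command:
  series: [48,0,0,-1,0,48,0,0,-2,0,48,0,0,-3,0,48,0,0,-4,0,48,0,0,-5,0]

```text
clock: 35.65
eef_pos: [512.9, 316.2, 196.2]
tool_rot: [-3.139, 0.001, 1.573]
force: [-0.2, 0.9, -0.6]
width: 41.1
gripper_force: 0.0
```

```bash
python3 -c "
from h import *
st();plan((467,-151,195,102.5))"
```

```text
35.65 [512.9 316.2 196.2] [-1.799e+02  1.000e-01  9.010e+01] w 41.1 gf 0.0 F [-0.2  0.9 -0.6] q7 [-0.86  0.59  0.42  1.66 -0.28  0.95 -0.33]
   [-15.6  -1.6   0. ] -4.1
   [-15.4  -2.7   0. ] -4.1
   [-15.2  -3.8   0. ] -4.1
(467, -151, 195, 102.5)
```

>>> arm_command:
  series: [55,-3.1,-0.3,0,-0.8,55,-6.2,-0.6,0,-1.6,55,-9.3,-0.9,0,-2.4,55,-12.4,-1.2,0,-3.2,55,-15.6,-1.6,0,-4.1]

```text
clock: 36.07
eef_pos: [497.5, 159.2, 196.0]
tool_rot: [-3.14, 0.001, 1.646]
force: [1.4, -1.2, 0.2]
width: 46.9
gripper_force: 0.0
```

>>> arm_command:
  series: [55,-3.1,-0.5,0,-0.8,55,-6.2,-1,0,-1.6,55,-9.3,-1.6,0,-2.4,55,-12.4,-2.2,0,-3.2,55,-15.4,-2.7,0,-4.1]

```text
clock: 36.48
eef_pos: [481.6, 3.3, 196.1]
tool_rot: [-3.14, 0.0, 1.717]
force: [1.6, -0.1, -0.2]
width: 47.2
gripper_force: 0.0
```

>>> arm_command:
  series: [55,-4,-1,0,-1,55,-8,-2,0,-2,55,-12,-3,0,-3,55,-15.2,-3.8,0,-4.1,55,-15.2,-3.8,0,-4.1]

```text
clock: 36.9
eef_pos: [465.2, -159.7, 196.7]
tool_rot: [-3.14, 0.005, 1.777]
force: [0.3, 0.1, -0.1]
width: 47.3
gripper_force: 0.0
```

>>> arm_command:
  series: [55,0,0,0,0,55,0,0,3,0,55,0,0,6,0,55,0,0,9,0,55,0,0,12,0]

```text
clock: 37.32
eef_pos: [467.4, -148.7, 75.1]
tool_rot: [-3.142, -0.001, 1.791]
force: [0.6, 0.1, 0.4]
width: 47.1
gripper_force: 0.0
```

```bash
python3 -c "
from h import *
st();plan((467,-151,20,102.5),(467,-151,-30,102.5))
a,_=shot('side')
A=cv2.resize(a[210:310,200:320],None,fx=5,fy=5,interpolation=cv2.INTER_CUBIC)
cv2.imwrite('pics/p10.png',A[:,:,::-1])
b,_=shot('top')
B=cv2.resize(b[160:260,130:230],None,fx=4,fy=4);cv2.imwrite('pics/p11.png',B[:,:,::-1])"
```

```text
37.32 [ 467.4 -148.7   75.1] [-1.800e+02 -1.000e-01  1.026e+02] w 47.1 gf 0.0 F [0.6 0.1 0.4] q7 [ 0.07  0.62  0.27  2.07 -0.34  0.49  0.81]
   [-0.2 -0.1  5.5] 0.1
(467, -151, 20, 102.5)
   [0. 0. 5.] -0.0
(467, -151, -30, 102.5)
```

View pics/p10.png

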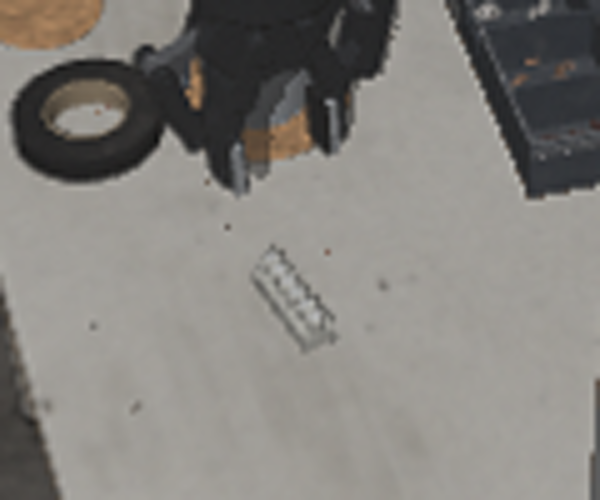

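>>> arm_command:
  series: [55,-0.2,0,2,0,55,-0.2,0,4,0,55,-0.2,0,6,0,55,-0.2,0,7.5,0,55,-0.2,0,8.5,0]

```text
clock: 37.83
eef_pos: [468.2, -151.7, -8.6]
tool_rot: [3.141, -0.001, 1.789]
force: [-0.1, -0.5, -0.7]
width: 46.8
gripper_force: 0.0
```

>>> arm_command:
  series: [55,0,0,0.4,0,55,0,0,0.8,0,55,0,0,1.2,0,55,0,0,1.6,0,55,0,0,1.7,0]

```text
clock: 38.25
eef_pos: [467.8, -152.8, -25.4]
tool_rot: [3.141, 0.0, 1.788]
force: [-0.2, 0.1, 0.5]
width: 47.1
gripper_force: 0.0
```

```bash
python3 -c "
from h import *
st()"
```

```text
38.25 [ 467.8 -152.8  -25.4] [180.    0.  102.5] w 47.1 gf 0.0 F [-0.2  0.1  0.5] q7 [ 0.16  0.8   0.15  2.11 -0.43  0.26  0.89]
```

>>> arm_command:
  series: [55,0,0,0.2,0,55,0,0,0.4,0,55,0,0,0.6,0,55,0,0,0.6,0,55,0,0,0.6,0]

```text
clock: 38.67
eef_pos: [467.4, -152.9, -31.6]
tool_rot: [-3.141, -0.0, 1.788]
force: [-0.5, -0.2, 1.0]
width: 46.8
gripper_force: 0.0
```

>>> arm_command:
  series: [0,0,0,0,0,0,0,0,0,0,0,0,0,0,0,0,0,0,0,0,0,0,0,0,0]

```text
clock: 39.08
eef_pos: [467.6, -152.9, -31.2]
tool_rot: [3.141, 0.0, 1.788]
force: [-0.8, -0.4, 6.4]
width: 18.5
gripper_force: 59.3
```

```bash
python3 -c "
from h import *
st()"
```

```text
39.08 [ 467.6 -152.9  -31.2] [180.    0.  102.4] w 18.5 gf 59.3 F [-0.8 -0.4  6.4] q7 [ 0.16  0.81  0.15  2.11 -0.45  0.25  0.92]
```

>>> arm_command:
  series: [0,0,0,-1,0,0,0,0,-4,0,0,0,0,-8,0,0,0,0,-12,0,0,0,0,-16,0]

```text
clock: 39.5
eef_pos: [466.7, -152.7, 130.5]
tool_rot: [-3.141, -0.001, 1.787]
force: [1.0, -0.0, -1.0]
width: 18.3
gripper_force: 58.8
```

>>> arm_command:
  series: [0,0,0,-2,0,0,0,0,-4,0,0,0,0,-6,0,0,0,0,-7,0,0,0,0,-7,0]

```text
clock: 39.92
eef_pos: [468.8, -153.3, 200.7]
tool_rot: [3.137, 0.002, 1.788]
force: [-0.2, -1.1, -0.2]
width: 18.1
gripper_force: 58.8
```

```bash
python3 -c "
from h import *
st();plan((550,212,200,90))"
```

```text
39.92 [ 468.8 -153.3  200.7] [1.798e+02 1.000e-01 1.024e+02] w 18.1 gf 58.8 F [-0.2 -1.1 -0.2] q7 [-0.05  0.43  0.44  1.95 -0.25  0.8   0.74]
   [11.3  5.3  0. ] 4.1
   [11.7  4.4  0. ] 4.1
   [11.9  3.6  0. ] 4.1
(550, 212, 200, 90)
```

View pics/p11.png

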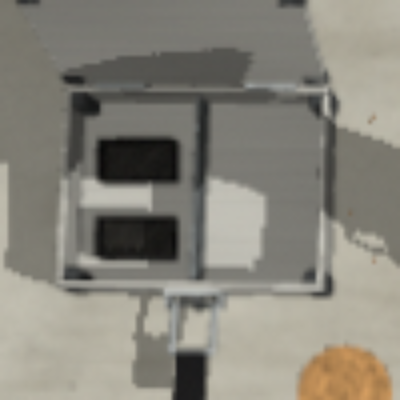

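Both tubs lie in the left compartment (crop px (138,160) and (138,238)). The strip goes into the right one.

>>> arm_command:
  series: [0,2.3,1,0,0.8,0,4.6,2.1,0,1.6,0,6.9,3.2,0,2.4,0,9.2,4.3,0,3.2,0,11.3,5.3,0,4.1]

```text
clock: 40.33
eef_pos: [494.1, -29.4, 197.1]
tool_rot: [-3.139, -0.001, 1.716]
force: [0.1, 0.1, -0.4]
width: 18.2
gripper_force: 58.7
```

>>> arm_command:
  series: [0,2.3,0.9,0,0.8,0,4.6,1.8,0,1.6,0,6.9,2.7,0,2.4,0,9.2,3.6,0,3.2,0,11.7,4.4,0,4.1]

```text
clock: 40.75
eef_pos: [520.8, 91.7, 197.0]
tool_rot: [-3.139, 0.001, 1.644]
force: [0.5, 0.2, -0.6]
width: 17.9
gripper_force: 58.8
```

>>> arm_command:
  series: [0,3,0.9,0,1,0,6,1.8,0,2,0,9,2.7,0,3,0,11.9,3.6,0,4.1,0,11.9,3.6,0,4.1]

```text
clock: 41.17
eef_pos: [547.8, 220.8, 196.1]
tool_rot: [-3.14, -0.004, 1.582]
force: [-0.0, 1.7, -0.7]
width: 18.0
gripper_force: 58.7
```

>>> arm_command:
  series: [0,0,0,0,0,0,0,0,0,0,0,0,0,3,0,0,0,0,6,0,0,0,0,8,0]

```text
clock: 41.58
eef_pos: [547.2, 209.9, 116.3]
tool_rot: [-3.139, 0.002, 1.571]
force: [0.2, -0.8, -0.5]
width: 18.2
gripper_force: 58.7
```

```bash
python3 -c "
from h import *
st();plan((548,212,30,90),(548,212,-25,90))"
```

```text
41.58 [547.2 209.9 116.3] [-1.799e+02  1.000e-01  9.000e+01] w 18.2 gf 58.7 F [ 0.2 -0.8 -0.5] q7 [-0.68  0.68  0.42  1.79 -0.38  0.76 -0.06]
   [0.2 0.1 8.6] -0.0
(548, 212, 30, 90)
   [0.  0.  5.5] -0.0
(548, 212, -25, 90)
```

>>> arm_command:
  series: [0,0.2,0,2.5,0,0,0.2,0,5,0,0,0.2,0,7.5,0,0,0.2,0,9.5,0,0,0.2,0,11,0]

```text
clock: 42.0
eef_pos: [547.3, 211.6, 6.5]
tool_rot: [-3.139, 0.002, 1.57]
force: [-0.6, -0.1, -0.9]
width: 17.6
gripper_force: 58.7
```

>>> arm_command:
  series: [0,0,0,1,0,0,0,0,2,0,0,0,0,2.7,0,0,0,0,3.0,0,0,0,0,3.0,0]

```text
clock: 42.42
eef_pos: [548.5, 214.0, -21.8]
tool_rot: [-3.141, 0.0, 1.573]
force: [-0.4, 0.1, 0.4]
width: 18.2
gripper_force: 58.7
```

>>> arm_command:
  series: [0,0,0,0,0,0,0,0,0.1,0,40,0,0,0.1,0,40,0,0,0.1,0,40,0,0,0.1,0]

```text
clock: 42.83
eef_pos: [548.8, 214.6, -22.1]
tool_rot: [3.141, -0.0, 1.573]
force: [0.6, 0.9, 0.3]
width: 33.9
gripper_force: 0.0
```

>>> arm_command:
  series: [40,0,0,-1,0,40,0,0,-4,0,40,0,0,-8,0,40,0,0,-12,0,40,0,0,-16,0]

```text
clock: 43.25
eef_pos: [548.1, 214.0, 139.9]
tool_rot: [-3.141, 0.0, 1.573]
force: [0.8, 0.7, -0.1]
width: 34.4
gripper_force: 0.0
```

>>> arm_command:
  series: [40,0,0,-2,0,40,0,0,-4,0,40,0,0,-6,0,40,0,0,-8,0,40,0,0,-10,0]

```text
clock: 43.67
eef_pos: [548.2, 214.1, 239.4]
tool_rot: [3.141, -0.0, 1.573]
force: [-1.0, 0.4, -0.1]
width: 34.3
gripper_force: 0.0
```

>>> arm_command:
  series: [60,-3,0,0,0,60,-6,0,0,0,60,-9,0,0,0,60,-12,0,0,0,60,-15,0,0,0]

```text
clock: 44.08
eef_pos: [548.5, 63.0, 238.4]
tool_rot: [3.141, -0.0, 1.573]
force: [-0.2, 0.0, -1.3]
width: 51.6
gripper_force: 0.0
```

```bash
python3 -c "
from h import *
st()
b,d=shot('top');a,ds=shot('side')
B=cv2.resize(b[150:250,130:230],(400,400),interpolation=cv2.INTER_CUBIC);A=cv2.resize(a[90:190,200:300],(400,400),interpolation=cv2.INTER_CUBIC)
cv2.imwrite('pics/p12.png',np.hstack([B,A])[:,:,::-1])
for t in(1.7,1.8,1.9):
  X=(630-184*np.cos(t)-4*np.sin(t),199,55+184*np.sin(t)+4*np.cos(t)) ;print(t,X,w2px('side',X),w2px('top',X))"
```

```text
44.08 [548.5  63.  238.4] [180.   -0.   90.1] w 51.6 gf 0.0 F [-0.2  0.  -1.3] q7 [-0.51  0.48  0.52  1.75 -0.28  0.98  0.12]
1.7 (np.float64(649.7407277085666), 199, np.float64(236.9509471460721)) [277.15211726 125.38970191] [189.34341233 162.01118681]
1.8 (np.float64(667.9097949000152), 199, np.float64(233.27915570281556)) [282.68790346 125.39207178] [189.77773451 155.97424297]
1.9 (np.float64(685.700079952135), 199, np.float64(227.82605786703027)) [288.05872924 125.92287797] [190.31661576 150.29208244]
```

View pics/p12.png

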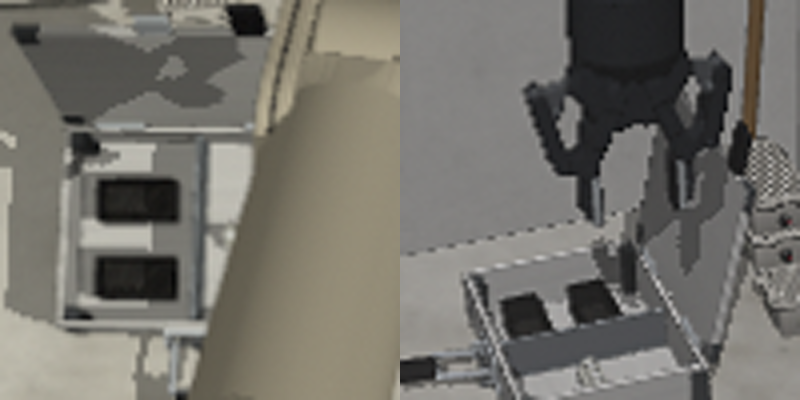

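The strip lies in the right compartment (side crop (590,372)), and the lid is at about 1.83 rad. Next I'll re-grip the tab to shut it.

```bash
python3 -c "
from h import *
plan((684,200.5,263,180),(684,200.5,181,180))"
```

```text
[ 3.6  3.4 -0.6] -22.6
   [ 2.   4.5 -0.6] -22.6
   [ 0.2  4.9 -0.6] -22.6
   [-1.7  4.6 -0.6] -22.6
(684, 200.5, 263, 180)
   [0.  0.  8.2] -0.0
(684, 200.5, 181, 180)
```

>>> arm_command:
  series: [60,0.7,0.7,-0.6,-4.5,60,1.4,1.4,-0.6,-9,60,2.1,2.1,-0.6,-13.5,60,2.8,2.8,-0.6,-18,60,3.6,3.4,-0.6,-22.5]

```text
clock: 44.6
eef_pos: [583.0, 101.0, 244.2]
tool_rot: [3.141, -0.0, 1.97]
force: [0.1, -0.5, -0.5]
width: 51.5
gripper_force: 0.0
```

>>> arm_command:
  series: [60,0.4,0.9,-0.6,-4.5,60,0.8,1.8,-0.6,-9,60,1.2,2.7,-0.6,-13.5,60,1.6,3.6,-0.6,-18,60,2,4.5,-0.6,-22.5]

```text
clock: 45.02
eef_pos: [616.7, 137.1, 250.2]
tool_rot: [3.141, -0.0, 2.363]
force: [0.1, -0.5, -0.7]
width: 51.3
gripper_force: 0.0
```

>>> arm_command:
  series: [60,0,1,-0.6,-4.5,60,0,2,-0.6,-9,60,0.1,3,-0.6,-13.5,60,0.2,4,-0.6,-18,60,0.2,4.9,-0.6,-22.5]

```text
clock: 45.43
eef_pos: [649.7, 173.6, 256.1]
tool_rot: [3.141, -0.0, 2.756]
force: [0.0, -0.2, -0.7]
width: 51.5
gripper_force: 0.0
```

>>> arm_command:
  series: [60,-0.4,1.2,-0.6,-5.5,60,-0.8,2.4,-0.6,-11,60,-1.2,3.6,-0.6,-17,60,-1.7,4.6,-0.6,-22.5,60,-1.7,4.6,-0.6,-22.5]

```text
clock: 45.85
eef_pos: [683.5, 210.9, 261.5]
tool_rot: [3.14, 0.001, -3.135]
force: [1.0, -0.1, -0.8]
width: 51.2
gripper_force: 0.0
```

>>> arm_command:
  series: [60,0,0,0,0,60,0,0,0,0,60,0,0,0,0,60,0,0,0,0,60,0,0,0,0]

```text
clock: 46.27
eef_pos: [682.8, 208.0, 261.8]
tool_rot: [-3.141, 0.0, -3.14]
force: [0.4, 1.2, -0.1]
width: 51.2
gripper_force: 0.0
```

```bash
python3 -c "
from h import *
st();plan((684,200,181,180))
b,d=shot('side')"
```

```text
46.27 [682.8 208.  261.8] [-180.     0.  -179.9] w 51.2 gf 0.0 F [ 0.4  1.2 -0.1] q7 [-0.38  0.68  0.08  1.23 -0.05  1.23  1.28]
   [-0.1 -0.8  8.1] 0.1
(684, 200, 181, 180)
```

>>> arm_command:
  series: [60,0,-0.8,0,0,60,0,-0.8,2,0,60,0,-0.8,4,0,60,0,-0.8,6,0,60,0,-0.8,8,0]

```text
clock: 46.73
eef_pos: [683.2, 199.4, 180.9]
tool_rot: [-3.141, 0.0, -3.14]
force: [0.5, -0.3, -0.2]
width: 51.2
gripper_force: 0.0
```

>>> arm_command:
  series: [0,0,0,0,0,0,0,0,0,0,0,0,0,0,0,0,0,0,0,0,0,0,0,0,0]

```text
clock: 47.15
eef_pos: [681.9, 196.4, 180.5]
tool_rot: [-3.136, -0.004, -3.141]
force: [-1.0, -5.3, -8.8]
width: 24.8
gripper_force: 59.6
```

```bash
python3 -c "
from h import *
st();p=monitor.read_state()['eef_pos']
# gripped at shut: state (447,9)  -> hinge-based arc
H=np.array([631.,9.1-4]);v=np.array([p[0],p[2]])-H;r=np.hypot(*v);t0=np.arctan2(v[1],-v[0]);print(r,t0)
f=lambda t:np.array([631-r*np.cos(t)-4*np.sin(t)*0,H[1]+r*np.sin(t)])
ts=np.linspace(t0,0.02,26);B=f(t0)
for i in range(1,26):
    d=(f(ts[i])-B)/10;print(np.round([-d[0],-d[1]],1),end=' ')
    if i%5==0:B=f(ts[i]);print()
"
```

```text
47.15 [681.9 196.4 180.5] [-179.7   -0.2 -180. ] w 24.8 gf 59.6 F [-1.  -5.3 -8.8] q7 [-0.36  0.74  0.08  1.34 -0.05  1.07  1.29]
182.6677891647244 1.8529850137624115
[ 1.3 -0.3] [ 2.6 -0.6] [ 4.  -0.7] [ 5.3 -0.7] [ 6.6 -0.7] 
[1.3 0.2] [2.6 0.4] [3.9 0.8] [5.2 1.2] [6.4 1.8] 
[1.2 0.6] [2.3 1.3] [3.4 2.1] [4.4 3. ] [5.4 3.9] 
[0.9 1. ] [1.7 2.1] [2.4 3.2] [3.  4.4] [3.6 5.6] 
[0.5 1.3] [0.8 2.5] [1.1 3.9] [1.3 5.2] [1.3 6.5]
```

Gripped; reversing the arc.

>>> arm_command:
  series: [0,1.3,0,-0.3,0,0,2.6,0,-0.6,0,0,4,0,-0.7,0,0,5.3,0,-0.7,0,0,6.6,0,-0.7,0]

```text
clock: 47.57
eef_pos: [619.3, 196.9, 189.0]
tool_rot: [-3.138, 0.005, -3.141]
force: [6.8, -2.6, -14.8]
width: 24.4
gripper_force: 59.6
```

>>> arm_command:
  series: [0,1.3,0,0.2,0,0,2.6,0,0.4,0,0,3.9,0,0.8,0,0,5.2,0,1.2,0,0,6.4,0,1.8,0]

```text
clock: 47.98
eef_pos: [557.2, 197.4, 174.5]
tool_rot: [-3.141, 0.01, 3.141]
force: [-0.0, -5.2, 13.0]
width: 24.5
gripper_force: 61.9
```

>>> arm_command:
  series: [0,1.2,0,0.6,0,0,2.3,0,1.3,0,0,3.4,0,2.1,0,0,4.4,0,3,0,0,5.4,0,3.9,0]

```text
clock: 48.4
eef_pos: [500.2, 197.8, 134.6]
tool_rot: [-3.141, 0.004, -3.141]
force: [-2.7, -5.3, 7.4]
width: 24.7
gripper_force: 64.5
```

```bash
python3 -c "
from h import *
st()"
```

```text
48.4 [500.2 197.8 134.6] [-179.9    0.2 -180. ] w 24.7 gf 64.5 F [-2.7 -5.3  7.4] q7 [-0.48  0.55  0.07  1.9  -0.05  0.68  1.19]
```

>>> arm_command:
  series: [0,0.9,0,1,0,0,1.7,0,2.1,0,0,2.4,0,3.2,0,0,3,0,4.4,0,0,3.6,0,5.6,0]

```text
clock: 48.82
eef_pos: [462.1, 198.1, 77.0]
tool_rot: [-3.14, -0.001, -3.141]
force: [-4.7, -5.0, 5.7]
width: 24.4
gripper_force: 65.4
```

>>> arm_command:
  series: [0,0.5,0,1.3,0,0,0.8,0,2.5,0,0,1.1,0,3.9,0,0,1.3,0,5.2,0,0,1.3,0,6.3,0]

```text
clock: 49.23
eef_pos: [447.8, 198.2, 13.0]
tool_rot: [-3.139, -0.004, -3.14]
force: [-7.0, -3.5, 3.3]
width: 24.5
gripper_force: 65.1
```

>>> arm_command:
  series: [0,0,0,0.3,0,0,0,0,0.5,0,0,0,0,0.5,0,0,0,0,0.5,0,0,0,0,0.5,0]

```text
clock: 49.65
eef_pos: [447.6, 198.1, 8.1]
tool_rot: [-3.139, -0.005, -3.14]
force: [-7.9, -3.9, 0.3]
width: 24.6
gripper_force: 64.8
```

```bash
python3 -c "
from h import *
st()"
```

```text
49.65 [447.6 198.1   8.1] [-179.9   -0.3 -179.9] w 24.6 gf 64.8 F [-7.9 -3.9  0.3] q7 [-0.5   0.73  0.04  2.1  -0.08  0.32  1.17]
```

>>> arm_command:
  series: [0,0,0,0.1,0,0,0,0,0.2,0,0,0,0,0.3,0,0,0,0,0.4,0,0,0,0,0.4,0]

```text
clock: 50.07
eef_pos: [447.7, 198.2, 5.7]
tool_rot: [-3.139, -0.005, -3.14]
force: [-10.0, -4.5, 16.2]
width: 25.0
gripper_force: 66.6
```

>>> arm_command:
  series: [0,0,0,0.1,0,0,0,0,0.2,0,0,0,0,0.3,0,0,0,0,0.3,0,0,0,0,0.3,0]

```text
clock: 50.48
eef_pos: [447.8, 198.1, 4.8]
tool_rot: [-3.14, -0.004, -3.141]
force: [-14.7, -6.1, 42.3]
width: 24.5
gripper_force: 69.6
```

The lid is pressed shut (42 N at the wrist). I'll release it and move over the latch.

>>> arm_command:
  series: [0,0,0,-0.4,0,60,0,0,-0.4,0,60,0,0,-0.4,0,60,0,0,-0.4,0,60,0,0,-0.4,0]

```text
clock: 50.9
eef_pos: [451.5, 200.5, 4.9]
tool_rot: [3.141, 0.002, -3.139]
force: [-1.1, -0.2, -0.2]
width: 51.2
gripper_force: 0.0
```

>>> arm_command:
  series: [60,0,0,-1,0,60,0,0,-3,0,60,0,0,-6,0,60,0,0,-8,0,60,0,0,-9,0]

```text
clock: 51.32
eef_pos: [451.6, 200.6, 97.3]
tool_rot: [3.14, 0.004, -3.139]
force: [-0.0, 0.9, -0.3]
width: 51.3
gripper_force: 0.0
```

```bash
python3 -c "
from h import *
st();plan((406,263,95,180),(406,263,-8,180))
b,d=shot('top');a,ds=shot('side')
# lid height check via side depth, and latch tab end
for X in [(500,170,63),(490,330,63),(520,250,63),(600,200,63),(403,263,43)]:
    u,v=np.round(w2px('side',X)).astype(int); print(X,px2w('side',u,v,d=np.median(ds[v-1:v+2,u-1:u+2])).round(0), a[v,u])
"
```

```text
51.32 [451.6 200.6  97.3] [ 179.9    0.2 -179.9] w 51.3 gf 0.0 F [-0.   0.9 -0.3] q7 [-0.52  0.56  0.06  2.05 -0.06  0.53  1.16]
   [4.5 6.3 0.2] 0.1
(406, 263, 95, 180)
   [ 0.   0.  10.3] -0.0
(406, 263, -8, 180)
(500, 170, 63) [500. 165.  66.] [161 160 159]
(490, 330, 63) [459. 144. 185.] [41 42 43]
(520, 250, 63) [519. 247.  67.] [159 157 156]
(600, 200, 63) [598. 197.  67.] [154 153 152]
(403, 263, 43) [403. 268.  41.] [40 39 39]
```

Depth shows the lid flat at 63–67 mm and the lever open at z≈41. Moving to the lever.

>>> arm_command:
  series: [60,1.1,1.6,0,0,60,2.2,3.2,0,0,60,3.4,4.8,0,0,60,4.5,6.3,0,0,60,4.5,6.3,0,0]

```text
clock: 51.83
eef_pos: [401.4, 265.8, 93.1]
tool_rot: [3.141, -0.004, -3.133]
force: [-0.2, -0.2, 0.1]
width: 51.1
gripper_force: 0.0
```

>>> arm_command:
  series: [60,0,0,0,0,60,0,0,2,0,60,0,0,4,0,60,0,0,6,0,60,0,0,7,0]

```text
clock: 52.25
eef_pos: [404.6, 260.7, 22.2]
tool_rot: [-3.139, -0.002, -3.141]
force: [-0.1, 0.3, 0.0]
width: 51.2
gripper_force: 0.0
```

```bash
python3 -c "
from h import *
st();plan((406,263,-8,180))
"
```

```text
52.25 [404.6 260.7  22.2] [-1.799e+02 -1.000e-01 -1.800e+02] w 51.2 gf 0.0 F [-0.1  0.3  0. ] q7 [-0.67  0.69  0.05  2.12 -0.1   0.33  1.04]
   [-0.1  0.2  3. ] 0.0
(406, 263, -8, 180)
```

>>> arm_command:
  series: [60,-0.1,0.3,0.8,0,60,-0.1,0.3,1.6,0,60,-0.1,0.3,2.4,0,60,-0.1,0.3,3,0,60,-0.1,0.3,3,0]

```text
clock: 52.67
eef_pos: [405.6, 265.4, -6.3]
tool_rot: [-3.141, -0.001, -3.139]
force: [-0.4, 0.5, -0.5]
width: 51.4
gripper_force: 0.0
```

>>> arm_command:
  series: [0,0,0,0,0,0,0,0,0,0,0,0,0,0,0,0,0,0,0,0,0,0,0,0,0]

```text
clock: 53.08
eef_pos: [406.1, 266.5, -4.8]
tool_rot: [3.14, 0.001, -3.139]
force: [-1.4, 1.3, 6.4]
width: 24.3
gripper_force: 59.4
```

```bash
python3 -c "
from h import *
st()"
```

```text
53.08 [406.1 266.5  -4.8] [ 179.9    0.  -179.9] w 24.3 gf 59.4 F [-1.4  1.3  6.4] q7 [-0.67  0.75  0.04  2.12 -0.1   0.27  1.04]
```

>>> arm_command:
  series: [0,-0.2,0,-0.6,0,0,-0.4,0,-1.1,0,0,-0.6,0,-1.6,0,0,-0.9,0,-2.1,0,0,-1.3,0,-2.6,0]

```text
clock: 53.5
eef_pos: [419.6, 266.3, 20.7]
tool_rot: [3.141, 0.001, -3.139]
force: [2.7, 5.5, -15.4]
width: 24.0
gripper_force: 59.7
```

>>> arm_command:
  series: [0,-0.4,0,-0.4,0,0,-0.9,0,-0.8,0,0,-1.3,0,-1.1,0,0,-1.8,0,-1.4,0,0,-2.4,0,-1.6,0]

```text
clock: 53.92
eef_pos: [442.5, 266.1, 37.2]
tool_rot: [3.141, -0.001, -3.14]
force: [-5.3, 5.0, 0.9]
width: 22.3
gripper_force: 58.8
```

```bash
python3 -c "
from h import *
st()"
```

```text
53.92 [442.5 266.1  37.2] [ 1.800e+02 -1.000e-01 -1.799e+02] w 22.3 gf 58.8 F [-5.3  5.   0.9] q7 [-0.63  0.69  0.05  2.02 -0.09  0.43  1.06]
```

>>> arm_command:
  series: [0,-0.4,0,0,0,60,-0.4,0,0,0,60,-0.4,0,0,0,60,-0.4,0,0,0,60,-0.4,0,0,0]

```text
clock: 54.33
eef_pos: [447.0, 264.9, 36.7]
tool_rot: [-3.141, -0.0, -3.14]
force: [0.3, 0.4, -0.1]
width: 51.0
gripper_force: 0.0
```

>>> arm_command:
  series: [60,0,0,-1,0,60,0,0,-3,0,60,0,0,-6,0,60,0,0,-9,0,60,0,0,-12,0]

```text
clock: 54.75
eef_pos: [446.5, 265.3, 158.3]
tool_rot: [-3.141, -0.001, -3.139]
force: [0.5, 0.3, 0.1]
width: 51.2
gripper_force: 0.0
```

>>> arm_command:
  series: [0,2,0,0,0,0,4,0,0,0,0,6,0,0,0,0,6,0,0,0,0,6,0,0,0]

```text
clock: 55.17
eef_pos: [386.2, 265.7, 157.3]
tool_rot: [3.141, 0.0, -3.138]
force: [0.8, 0.2, 0.6]
width: -0.0
gripper_force: 0.0
```

```bash
python3 -c "
from h import *
st()
a,ds=shot('side')
cv2.imwrite('pics/fin.png',a[:,:,::-1])
for t in(0,.15,.35,1.35):
  for r in (75,68,55):
    X=(456-r*np.sin(t),263,28+r*np.cos(t));u,v=np.round(w2px('side',X)).astype(int); print(t,r,np.round(X),px2w('side',u,v,d=ds[v,u]).round(0),a[v,u])
# dark pixels near the latch
g=a.max(2);P=[(u,v) for v in range(145,195) for u in range(190,226) if g[v,u]<60 and ds[v,u]>0]
W=np.array([px2w('side',u,v,d=ds[v,u]) for u,v in P]);k=(abs(W[:,1]-263)<22)&(W[:,2]>30)&(W[:,2]<130)&(W[:,0]<480);print(k.sum(),W[k].min(0).round(),W[k].max(0).round(),np.median(W[k],0).round())
"
```

```text
55.17 [386.2 265.7 157.3] [ 180.     0.  -179.8] w -0.0 gf 0.0 F [0.8 0.2 0.6] q7 [-0.73  0.44  0.09  2.05 -0.06  0.65  0.98]
0 75 [456. 263. 103.] [453. 254. 111.] [31 31 31]
0 68 [456. 263.  96.] [457. 259.  99.] [51 50 51]
0 55 [456. 263.  83.] [455. 256.  89.] [32 31 32]
0.15 75 [445. 263. 102.] [465. 415.   3.] [161 159 154]
0.15 68 [446. 263.  95.] [466. 401.   3.] [160 157 153]
0.15 55 [448. 263.  82.] [465. 378.   5.] [157 155 150]
0.35 75 [430. 263.  98.] [448. 404.   5.] [154 152 147]
0.35 68 [433. 263.  92.] [449. 395.   2.] [151 149 144]
0.35 55 [437. 263.  80.] [453. 376.   4.] [149 146 141]
1.35 75 [383. 263.  44.] [388. 324.   3.] [151 148 143]
1.35 68 [390. 263.  43.] [394. 322.   3.] [149 146 141]
1.35 55 [402. 263.  40.] [407. 313.   5.] [147 144 139]
24 [449. 249.  72.] [460. 272. 112.] [454. 256.  96.]
```

The lever is up again. I'll compare it with the starting picture and check the pail on the mat and the lid.

```bash
python3 -c "
from h import *
o=cv2.imread('pics/side0.png');f=cv2.imread('pics/fin.png')
D=cv2.absdiff(o,f).max(2)
print('latch diff',[(u,v) for v in range(158,198) for u in range(208,229) if D[v,u]>50])
S=[np.argwhere(i[158:188,208:224].max(2)<60) for i in(o,f)];print([ (len(s),s.mean(0)) for s in S])
b,d=shot('top');ds=np.load('/tmp/side.npz')['d']
for X in [(480,200,63),(500,170,63),(520,250,63),(600,200,63)]:
    u,v=np.round(w2px('side',X)).astype(int);print(X,px2w('side',u,v,d=np.median(ds[v-1:v+2,u-1:u+2])).round(0))
print('bystander diff',[int((cv2.absdiff(o,f).max(2)[y0:y1,x0:x1]>50).sum()) for x0,x1,y0,y1 in((200,235,220,246),(278,300,333,362),(328,360,240,266))])
st()"
```

```text
latch diff [(208, 158), (209, 158), (216, 173), (217, 182), (220, 182), (224, 190)]
[(68, array([18.51470588, 10.54411765])), (68, array([18.67647059, 10.57352941]))]
(480, 200, 63) [478. 194.  68.]
(500, 170, 63) [500. 164.  67.]
(520, 250, 63) [518. 245.  68.]
(600, 200, 63) [598. 197.  67.]
bystander diff [0, 0, 0]
55.27 [387.9 265.8 157. ] [ 1.800e+02  1.000e-01 -1.799e+02] w 0.1 gf 0.0 F [ 0.8  0.  -0.2] q7 [-0.73  0.44  0.09  2.05 -0.06  0.65  0.98]
```

The latch and lid match the starting picture, the bystanders haven't moved and the arm is clear. Handing in.

```bash
python3 -c "
from cell import workorder
print(workorder.finish_job())"
```

```text
the job is handed in; nothing more can be done
None
```

I handed the job in at about 55 s of robot time, and no verdict came back. By camera checks, the pail stands on the middle-sized mat, both tubs are in the left compartment, the one strip present is in the right, the lid is shut and the latch is closed; I viewed 16 pictures against the limit of 14.

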